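Pack and lock the plasma transport case

ROBOT

A 6-joint arm with a two-finger parallel gripper is mounted at the origin on the work surface. World frame = base frame: x ahead of the robot, y to its left, z up, the work surface at z = 0. Lengths are in mm, angles in degrees, forces in N, time in s.
With the tool pointing down it reaches from about 300 to 850 mm from the base axis. Payload 4.2 kg.
Tool frame: the origin (TCP) lies at the very end of the fingers, on their centre line; the grasp point (between the pads) lies 19 mm behind it (env.grip_point_offset is the distance from the TCP to the grasp point, in mm); z points along the fingers, y is the line along which they close (so a half turn about z gives the same grasp; the last joint's range is limited). The gripper opens to 91 mm and grips with 3 to 60 N. Pads are 32 mm wide; open, the fingers measure 118 mm over their backs; the gripper's body (76 mm by 178 mm) begins 60 mm behind the grasp point.
Start: joints at [75.115, 18.312, 89.639, -0, 72.044, -1.146], TCP at [136.569, 558.563, 213.976] pointing down, gripper open.
Joint ranges: [-177.97, 177.97], [-48.28, 115.42], [12.27, 149.76], [-77.06, 257.06], [2.81, 150.46], [-146.56, 146.56]. Speed limits (degrees/s): [147.25, 147.25, 180, 180, 180, 180].

INTERFACE

Orientations are given as [roll, pitch, yaw] about the fixed x, y, z axes, in that order (R = Rz(yaw) Ry(pitch) Rx(roll)).
In Python, from workcell import env gives the robot as it stands. The module is installed in compiled form; this text tells all that it offers.
- The arm moves only by the tool arm_command, never from a script. Its argument "rows" is a list of rows, each an object with "delta_pos": the shift along the tool's x, y, z in mm, a list of three; "roll": the turn about the tool's z in units of 5 degrees (1.0 is 5 degrees); "jaw": the opening in per cent of the stroke, from 0 (shut) to 100 (fully open). A call has 1 to 20 rows; each row is the pose to reach, as a shift and turn from the pose commanded when the call began, along the tool's axes at that moment; what a row does not reach only later rows make up. A row lasts 1/12 s, in which the tool goes at most 41.7 mm and 7.16 degrees, less where a joint would pass 70% of its speed; a pose out of reach is approached as far as the arm can. A call with a gripper value outside its range is refused whole. The fingers move at their own pace and stop on an object; "squeeze" is the grip in N (left out, the last holds). Time passes only in rows, so rows that repeat a pose let the fingers close. It gives the time, the measured TCP pose, the force, the opening and the grip force at its end, in the units of the state.
- env.state(): the state, without advancing time (a new reading comes with each control period).
- env.grab_frame(name): name is "side" or "top" or "wrist"; returns a dict with "img" (420x560x3 uint8, blue, green, red), "z_map" (420x560 float32, mm along the optical axis (not along the pixel's ray), 0 where there is no reading), "fov_y" (degrees; the focal length in pixels is half the picture's height over the tangent of half this angle, whatever the lens; pixels are square), "cx", "cy" (the principal point, pixels), "R" (3x3) and "t" (3): a world point X has camera coordinates R X + t; the wrist camera has in their place "T_tool_cam" (4x4, takes a point from camera to tool coordinates, whose origin is the TCP and whose axes are the flange's). Camera axes: x right, y down, z forward; pixel columns grow to the right and rows downward; lengths in mm; the calibration is good to about 2 mm. A picture is of the moment at which its call begins: read the wrist's pose just before it.
- env.job_done(): hands the job in; it is judged then, once.
The state is a dict: "time_s": time; "qpos": joint angles; "qvel": joint speeds; "effort": joint torques, N m; "ee_pos": TCP position; "ee_rot": TCP orientation; "force": force on the tool from outside, world axes, zero at the start; "torque": the same for the moment, N m; "gripper_width": finger opening in mm; "gripper_force": force on a finger pad.
Only numpy, scipy, OpenCV 4.12 (cv2) and the standard library are available. Lean on these libraries where they do the work, as an engineer would, in place of code of your own. Each camera call takes 0.05 s, during which the arm holds its last target. There are 200 camera calls.

TASK

Pack the warmed plasma tubes for transport: lift every tube out of the warmer and stand it in a pocket of the blue case, keeping it upright and setting it down rather than dropping it, and stand the temperature logger screen up in the accessory bay beside them. Then swing the cover fully shut so that its tab sits behind the rim (turn aside any wing latch that stands in its way) and lock it by turning both red wing latches square across the rim. Leave the bottle, the tape and the steel bowl where they are.

Things in the scene. Friction and masses are not known exactly. Their poses are not given: they have to be found in the camera images.
- warmer: dry-block plasma warmer, fixed: white housing, aluminium block with a row of four round wells. Origin: centre of its underside on the table; x from its console (screen, round keys; 75 mm high) to its back, y along the wells. Wells at x = 20, y = -69, -23, 23, 69 mm: 32 mm across, 72 mm deep; block top 98 mm, well floors 26 mm above the table. Each holds one tube or none
- carrier: sample transport case, fixed: blue tub 188 mm (x) by 138 mm (y), walls 4 mm, rim 75 mm above the table. Origin: centre of its underside on the table. Pocket insert at its -x end, accessory bay at its +x end, cover hinged along its +y side, two red wing latches on ledges outside its -y side at x = -50 (near) and 50 mm (far), y = -104 mm
- pockets (a point): middle of the top of the case's light grey insert, at x = -39, y = 7 mm of the case, 70 mm above the table; axes as the case's. Around it four square pockets 38 mm wide, centres at x = -23 and 23, y = -30 and 30 mm from here, floors 8 mm above the table. One tube each
- bay (a point): middle of the flat grey floor of the case's accessory bay, at x = 51, y = 0 mm of the case, 26 mm above the table; axes as the case's. The bay is 78 mm (x) by 130 mm (y), between the insert and the tub's +x wall
- cover (a joint): opening angle of the case's blue cover in rad: 0 fully shut, 2.1 fully open (stop). Its stiff hinge holds it at any angle; 3 to 6 N at the free edge moves it. It can be pushed over by its flange from behind, then pressed down on its top near the free edge. When shut, a metal tab 44 mm wide sits behind the tub's -y rim
- cover_hinge (a point): middle of the cover's hinge line (along the case's x), on the tub's +y rim (y = 69 mm), 75 mm above the table. Shut, the hollow cover spans 188 mm in x and from here 138 mm to -y and 57 mm up (top 132 mm above the table); along the foot of its front wall a flange 176 mm long, 1 to 6 mm above the rim, sticks out 18 mm more to -y. Open, all this is turned up about the hinge line by the joint angle
- latch_near (a joint): angle of the red wing latch nearer the case's -x end in rad, growing anticlockwise from above, stops at 0 and 1.571: at 0 its wings lie along the case's x, aside (below 0.4 the cover passes); at 1.571 they stand square across the rim, one wing over the shut cover's flange (locked). Stiff, 0.08 N m; stays where it is left
- latch_near_wings (a point): centre of the wings of the latch nearer the case's -x end, on its vertical axis, 98 mm above the table; x along the wings. They form an upright blade 60 mm long, 8 mm thick, 83 to 113 mm above the table, gripped from above on its flat faces. The wing tips pass 5 mm from the front wall of the shut cover, which is 35 mm from the axis and 132 mm high: open the gripper only part-way here
- latch_far (a joint): angle of the red wing latch nearer the case's +x end in rad, growing anticlockwise from above, stops at 0 and 1.571: at 0 its wings lie along the case's x, aside (below 0.4 the cover passes); at 1.571 they stand square across the rim, one wing over the shut cover's flange (locked). Stiff, 0.08 N m; stays where it is left
- latch_far_wings (a point): centre of the wings of the latch nearer the case's +x end, on its vertical axis, 98 mm above the table; x along the wings. They form an upright blade 60 mm long, 8 mm thick, 83 to 113 mm above the table, gripped from above on its flat faces. The wing tips pass 5 mm from the front wall of the shut cover, which is 35 mm from the axis and 132 mm high: open the gripper only part-way here
- tube1_mid (a point): 50 ml tube of plasma with an orange screw cap, may be absent; point on its axis half-way up, z up along it. 115 mm long, 30 mm across, cap 34 mm across and 20 mm high at the top, 80 g. It starts upright in a well of the warmer with 43 mm standing out
- tube2_mid (a point): 50 ml tube of plasma with an orange screw cap, may be absent; point on its axis half-way up, z up along it. 115 mm long, 30 mm across, cap 34 mm across and 20 mm high at the top, 80 g. It starts upright in a well of the warmer with 43 mm standing out
- tube3_mid (a point): 50 ml tube of plasma with an orange screw cap, may be absent; point on its axis half-way up, z up along it. 115 mm long, 30 mm across, cap 34 mm across and 20 mm high at the top, 80 g. It starts upright in a well of the warmer with 43 mm standing out
- tube4_mid (a point): 50 ml tube of plasma with an orange screw cap, may be absent; point on its axis half-way up, z up along it. 115 mm long, 30 mm across, cap 34 mm across and 20 mm high at the top, 80 g. It starts upright in a well of the warmer with 43 mm standing out
- logger_mid (a point): temperature logger, white block with a blue band and a small screen on top, 56 mm (x) by 38 mm (y) by 55 mm high (z), 90 g; its centre. It starts standing on the table between warmer and case
- bottle: white disinfectant bottle with blue cap, 64 mm across, 170 mm high; origin at the centre of its underside; not part of the job, leave it alone
- tape: white roll of tape lying flat, 90 mm across, 25 mm high; origin at the centre of its underside; not part of the job, leave it alone
- gallipot: small steel bowl, 90 mm across, 50 mm high; origin at the centre of its underside; not part of the job, leave it alone
There are look-alikes about, which are no part of the job. Leave any green look-alike of the part that bears logger_mid alone.

How it is judged:
By the outcome, as a careful person would: the job done as asked, in the order asked, and still so for the second after the job is handed in, with the robot touching nothing.
Of tube1, tube2, tube3, tube4 only 2 to 4 are there at a start; the rules pass over those that are not, and their reading is None.
At some moment in a run one of logger may be knocked a few centimetres aside while the robot is not near it.
It also fails if it takes over 210 s, if anything falls off the work surface, if the arm or the gripper's body presses on something with over 40 N, if the wrist force passes 120 N, or if a joint passes its speed limit or range.

## Working session

There is one attempt and no reset: what is moved stays moved. The work goes in short steps, Python scripts to look and compute and a tool call to move; the robot and the scene stay as the last step left them, time stands still between calls to the robot, and variables do not carry over. Pictures are saved under pics/ and viewed, at most 14 in all, crops included, and the job is handed in when it is done.

Besides the shell and the picture viewer there is one more tool, called after "Emit:" by a JSON object that holds its "api" and its "payload". arm_command: Moves the arm, as the interface text tells. Its arguments: {"type":"object","properties":{"rows":{"type":"array"},"squeeze":{"type":"number"}},"required":["rows"]}

```bash
mkdir -p pics; cat > h.py <<'E'
import numpy as np, cv2, pickle
from workcell import env
def grab(n,fn=None):
    s=env.state(); f=env.grab_frame(n); f['state']=s
    if fn: cv2.imwrite('pics/'+fn,f['img'])
    pickle.dump(f,open(n+'.pkl','wb')); return f
def RT(f):
    if 'R' in f: R=np.array(f['R']);t=np.array(f['t']);return R.T,-R.T@t
    from scipy.spatial.transform import Rotation as Ro
    s=f['state'];Rw=Ro.from_euler('xyz',s['ee_rot'],degrees=True).as_matrix()
    T=np.array(f['T_tool_cam']);return Rw@T[:3,:3],Rw@T[:3,3]+np.array(s['ee_pos'])
def pts(f):
    h,w=f['z_map'].shape;fl=h/2/np.tan(np.radians(f['fov_y']/2))
    v,u=np.mgrid[:h,:w];z=f['z_map']
    P=np.stack([(u-f['cx'])/fl*z,(v-f['cy'])/fl*z,z],-1)
    R,c=RT(f);W=P@R.T+c;W[z==0]=np.nan;return W
def ray(f,u,v,zp):
    h=f['z_map'].shape[0];fl=h/2/np.tan(np.radians(f['fov_y']/2))
    R,c=RT(f);d=R@np.array([(u-f['cx'])/fl,(v-f['cy'])/fl,1]);return c+d*(zp-c[2])/d[2]
E
python3 - <<'E'
from h import *
a=grab('top','top0.png');b=grab('side','side0.png')
print(env.state()); print(a['fov_y'],RT(a),RT(b))
E
```

```text
{'time_s': 0.1, 'qpos': array([ 7.51129359e+01,  1.83470124e+01,  8.97009699e+01, -2.58373694e-04,
        7.20441736e+01, -1.14759767e+00]), 'qvel': array([ 0.07543149, -0.02599212, -0.21663818, -0.0270537 , -0.02070346,
        0.06961604]), 'effort': array([ 5.25118539e-04, -4.13331985e+01, -2.32511115e+01,  7.29531026e-02,
        4.21947800e-02, -4.11807036e-05]), 'ee_pos': array([136.46352306, 558.09035899, 213.20351325]), 'ee_rot': array([-1.79907858e+02, -1.60008686e-03,  1.66260612e+02]), 'force': array([0.35971055, 0.08469733, 0.13898757]), 'torque': array([-0.00906724,  0.02732968, -0.0340177 ]), 'gripper_force': 0.0, 'gripper_width': 91.2405029759129}
56.537059579029155 (array([[ 4.43415252e-04, -9.95538425e-01,  9.43559607e-02],
       [-9.99821598e-01, -2.22310076e-03, -1.87571201e-02],
       [ 1.88831966e-02, -9.43308102e-02, -9.95361805e-01]]), array([489.96851743, -52.10913019, 859.62706903])) (array([[ 0.73392254, -0.49156822,  0.46874128],
       [-0.67923208, -0.52990571,  0.50778315],
       [-0.00122138, -0.69105761, -0.72279865]]), array([ 188.86631059, -474.18321722,  677.83456281]))
```

View pics/top0.png

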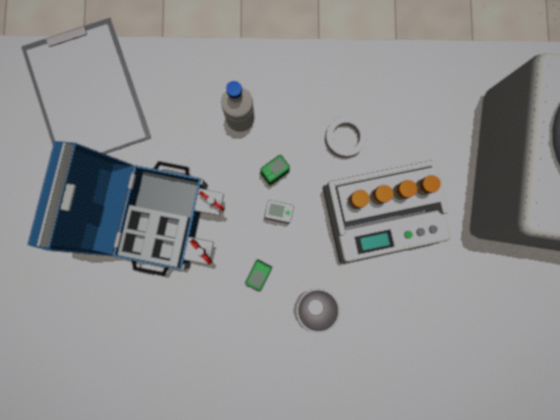

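View pics/side0.png

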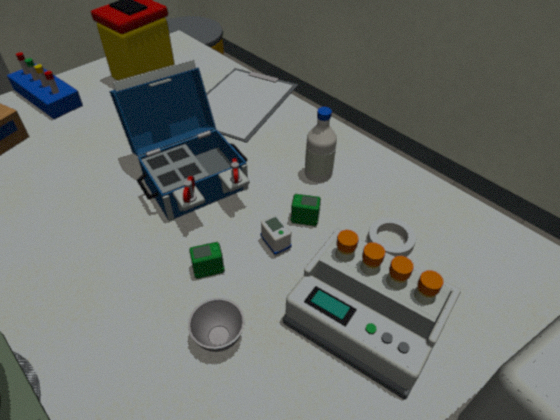

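Top view: tubes (orange caps) at (360,198), (384,193), (408,188) and (432,184), so all four wells are filled. The case is at about (160,215) with its cover open to the left, and the red latches are at (212,202) and (202,250). Logger candidates are the white block at (280,211), which has the white body I want, and the green look-alikes at (275,169) and (259,275). The big white box on the right and the clipboard are distractors.

```bash
python3 - <<'E'
from h import *
a=pickle.load(open('top.pkl','rb'));W=pts(a);hsv=cv2.cvtColor(a['img'],cv2.COLOR_BGR2HSV)
def comps(m,n,lo=20):
    k,l,s,c=cv2.connectedComponentsWithStats(m.astype(np.uint8))
    for i in range(1,k):
        if s[i,4]>=lo:
            P=W[l==i];P=P[~np.isnan(P[:,0])]
            zt=np.percentile(P[:,2],90);T=P[P[:,2]>zt-8]
            r=cv2.minAreaRect(T[:,:2].astype(np.float32))
            print(n,c[i].round(1),s[i,4],'ztop',zt.round(1),'rect',np.round(r[0],1),np.round(r[1],1),round(r[2],1))
H,S,V=cv2.split(hsv)
comps((H>5)&(H<20)&(S>170)&(V>90),'orange')
comps(((H<5)|(H>174))&(S>150)&(V>60),'red',10)
comps((W[...,2]>20)&(np.abs(np.arange(560)[None]-279)<25)&(np.abs(np.arange(420)[:,None]-212)<16),'logger')
# block: warmer by height
comps((W[...,2]>85)&(W[...,2]<105)&(np.arange(560)[None]>320)&(np.arange(560)[None]<460),'block',100)
# case rim
m=(W[...,2]>68)&(W[...,2]<80)&(np.arange(560)[None]<205)&(np.arange(560)[None]>100)
comps(m,'rim',30)
cv2.imwrite('pics/crop1.png',np.hstack([cv2.resize(a['img'][130:290,20:310],None,fx=2.7,fy=2.7,interpolation=cv2.INTER_CUBIC)]))
E
```

```text
orange [430.6 183.6] 205 ztop 142.6 rect [ 611.3 -356.7] [27.5 30.5] 30.9
orange [407.3 188.5] 219 ztop 143.1 rect [ 602.3 -311.7] [27.5 32. ] 26.2
orange [383.3 193.4] 214 ztop 143.0 rect [ 592.4 -266.5] [28.1 30.6] 46.2
orange [359.3 198.5] 212 ztop 143.1 rect [ 582.5 -221.7] [27.4 30.1] 27.2
red [203.2 194.6] 19 ztop 114.8 rect [592.7  73.3] [14.8  4.1] 45.7
red [218.4 205.7] 31 ztop 114.4 rect [571.8  44.2] [19.6  5.2] 58.7
red [194.2 243.6] 32 ztop 114.0 rect [498.8  89.5] [16.3  5.5] 40.8
red [206.4 258. ] 40 ztop 114.3 rect [471.9  66. ] [16.   5.7] 43.8
logger [278.4 211.4] 506 ztop 57.3 rect [567.6 -73.2] [55.9 37.7] 77.7
block [383.1 192.3] 3380 ztop 99.8 rect [ 593.2 -290.6] [106.4 218.2] 11.5
rim [103.5 172. ] 123 ztop 77.9 rect [640.4 282.7] [17.2 56.8] 68.6
rim [150.  224.8] 3857 ztop 77.0 rect [552.5 165.5] [207.5 190.8] 80.5
```

View pics/crop1.png

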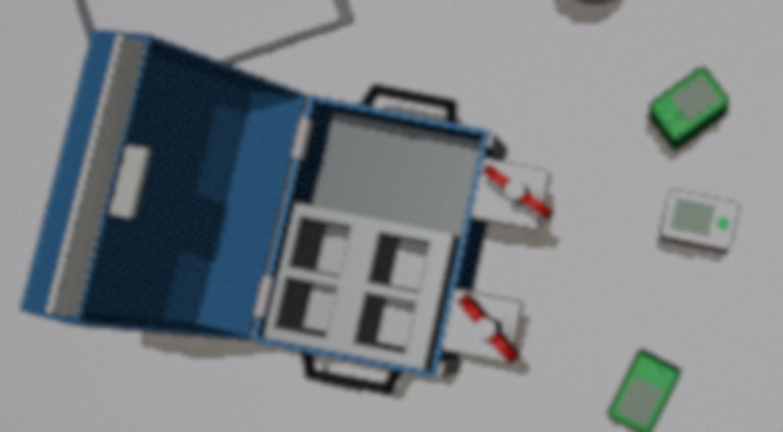

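Logger: the crop confirms the white block with a screen at crop (700,220). The green blocks at (690,105) and (645,390) stay. The case yaw is about -11°, and both latches stand at about 52–65°, so both are in the cover's way. I'll go to the first tube.

```bash
cat >> h.py <<'E'
from scipy.spatial.transform import Rotation as Ro
CASE=np.array([553.7,170.4]);CY=-11.1
def case(x,y):
    c,s=np.cos(np.radians(CY)),np.sin(np.radians(CY));return CASE+np.array([c*x-s*y,s*x+c*y])
def d(x,y,z,yaw,p=True):
    "delta in tool axes + roll units from present pose"
    s=env.state();R=Ro.from_euler('xyz',s['ee_rot'],degrees=True).as_matrix()
    v=R.T@(np.array([x,y,z])-s['ee_pos']);r=(s['ee_rot'][2]-yaw+180)%360-180
    if p: print('delta',v.round(1),'roll',round(r/5,2),'dist',np.linalg.norm(v).round(0))
    return v
E
python3 -c "
from h import *
d(582.5,-221.7,230,102)
for x in(-62,-16):
  for y in (-23,37): print(x,y,case(x,y))
print(case(51,0))"
```

```text
delta [-618.5 -651.6  -15.8] roll 12.85 dist 899.0
-62 -23 [488.4318496  159.76663065]
-62 37 [499.98316759 218.64419049]
-16 -23 [533.57131215 150.91062019]
-16 37 [545.12263014 209.78818003]
[603.74592586 160.58137971]
```

Emit:
{"api": "arm_command", "payload": {"rows": [{"delta_pos": [-310,-326,-16],"roll": 6,"jaw": 100},{"delta_pos": [-310,-326,-16],"roll": 6,"jaw": 100},{"delta_pos": [-310,-326,-16],"roll": 6,"jaw": 100},{"delta_pos": [-310,-326,-16],"roll": 6,"jaw": 100},{"delta_pos": [-310,-326,-16],"roll": 6,"jaw": 100},{"delta_pos": [-310,-326,-16],"roll": 6,"jaw": 100},{"delta_pos": [-310,-326,-16],"roll": 6,"jaw": 100},{"delta_pos": [-310,-326,-16],"roll": 6,"jaw": 100},{"delta_pos": [-310,-326,-16],"roll": 6,"jaw": 100},{"delta_pos": [-618,-652,-16],"roll": 12.85,"jaw": 100},{"delta_pos": [-618,-652,-16],"roll": 12.85,"jaw": 100},{"delta_pos": [-618,-652,-16],"roll": 12.85,"jaw": 100},{"delta_pos": [-618,-652,-16],"roll": 12.85,"jaw": 100},{"delta_pos": [-618,-652,-16],"roll": 12.85,"jaw": 100},{"delta_pos": [-618,-652,-16],"roll": 12.85,"jaw": 100},{"delta_pos": [-618,-652,-16],"roll": 12.85,"jaw": 100},{"delta_pos": [-618,-652,-16],"roll": 12.85,"jaw": 100},{"delta_pos": [-618,-652,-16],"roll": 12.85,"jaw": 100},{"delta_pos": [-618,-652,-16],"roll": 12.85,"jaw": 100},{"delta_pos": [-618,-652,-16],"roll": 12.85,"jaw": 100}]}}

```text
time_s: 1.77
ee_pos: [550.1, -166.9, 229.1]
ee_rot: [-180.0, -0.0, 102.0]
force: [0.5, 0.2, 0.9]
gripper_width: 91.7
gripper_force: 0.0
```

Emit:
{"api": "arm_command", "payload": {"rows": [{"delta_pos": [0,0,0],"roll": 0,"jaw": 100},{"delta_pos": [0,0,0],"roll": 0,"jaw": 100}]}}

```text
time_s: 1.93
ee_pos: [549.9, -166.4, 228.3]
ee_rot: [-179.9, -0.1, 101.8]
force: [-0.8, 0.9, 0.3]
gripper_width: 91.3
gripper_force: 0.0
```

```bash
python3 - <<'E'
from h import *
f=grab('wrist','w0.png');print(f['state']['ee_pos'],f['state']['ee_rot'],f['fov_y'],f['T_tool_cam'])
d(582.5,-221.7,230,102)
W=pts(f);H,S,V=cv2.split(cv2.cvtColor(f['img'],cv2.COLOR_BGR2HSV))
m=((H>5)&(H<20)&(S>150)&(V>70)).astype(np.uint8)
k,l,s,c=cv2.connectedComponentsWithStats(m)
for i in range(1,k):
    if s[i,4]>200:
        P=W[l==i];P=P[~np.isnan(P[:,0])];T=P[P[:,2]>np.percentile(P[:,2],90)-6]
        print(c[i].round(),s[i],np.percentile(P[:,2],90).round(1),cv2.minEnclosingCircle(T[:,:2].astype(np.float32)))
E
```

```text
[ 549.87110542 -166.4000714   228.25353563] [-1.79893894e+02 -8.00348004e-02  1.01837515e+02] 68.14348333562269 [[-2.55761676e-04 -9.72452419e-01 -2.33101325e-01  6.44453785e+01]
 [ 9.99999953e-01 -2.88759604e-04  1.07435304e-04 -3.42225958e-01]
 [-1.71785967e-04 -2.33101286e-01  9.72452447e-01 -1.71072252e+02]
 [ 0.00000000e+00  0.00000000e+00  0.00000000e+00  1.00000000e+00]]
delta [-62.4  20.9  -1.6] roll -0.01 dist 66.0
[307. 295.] [293 290  31  14 296] 141.9 ((583.6947021484375, -229.4048614501953), 13.703619003295898)
[306. 312.] [293 305  27  13 277] 333.1 ((549.763916015625, -142.38172912597656), 3.123281955718994)
```

View pics/w0.png

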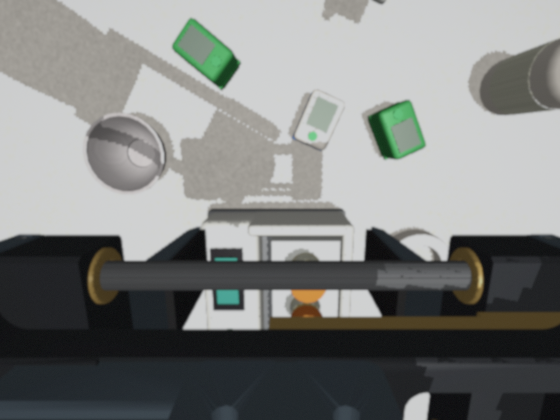

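Wrist view: the first cap is half hidden behind the bar at (307,290), and the logger is at (320,118) with green blocks on both sides. I'll go down and grip tube 1.

Emit:
{"api": "arm_command", "payload": {"rows": [{"delta_pos": [-62.4,20.9,0],"roll": 0,"jaw": 100},{"delta_pos": [-62.4,20.9,0],"roll": 0,"jaw": 100},{"delta_pos": [-62.4,20.9,30],"roll": 0,"jaw": 100},{"delta_pos": [-62.4,20.9,60],"roll": 0,"jaw": 100},{"delta_pos": [-62.4,20.9,85],"roll": 0,"jaw": 100},{"delta_pos": [-62.4,20.9,105],"roll": 0,"jaw": 100},{"delta_pos": [-62.4,20.9,116],"roll": 0,"jaw": 100},{"delta_pos": [-62.4,20.9,116],"roll": 0,"jaw": 30},{"delta_pos": [-62.4,20.9,116],"roll": 0,"jaw": 20},{"delta_pos": [-62.4,20.9,116],"roll": 0,"jaw": 20},{"delta_pos": [-62.4,20.9,116],"roll": 0,"jaw": 20},{"delta_pos": [-62.4,20.9,116],"roll": 0,"jaw": 20},{"delta_pos": [-62.4,20.9,116],"roll": 0,"jaw": 20}], "squeeze": 20}}

```text
time_s: 3.07
ee_pos: [583.6, -221.7, 114.6]
ee_rot: [179.9, 0.1, 102.0]
force: [-0.2, 0.5, -0.5]
gripper_width: 53.9
gripper_force: 0.0
```

Emit:
{"api": "arm_command", "payload": {"rows": [{"delta_pos": [0,0,2],"roll": 0,"jaw": 20},{"delta_pos": [0,0,2],"roll": 0,"jaw": 20},{"delta_pos": [0,0,2],"roll": 0,"jaw": 20},{"delta_pos": [0,0,2],"roll": 0,"jaw": 20},{"delta_pos": [0,0,2],"roll": 0,"jaw": 20},{"delta_pos": [0,0,2],"roll": 0,"jaw": 20},{"delta_pos": [0,0,2],"roll": 0,"jaw": 20}], "squeeze": 20}}

```text
time_s: 3.65
ee_pos: [583.1, -221.5, 111.5]
ee_rot: [-180.0, -0.0, 102.0]
force: [-0.6, 0.2, -0.5]
gripper_width: 33.4
gripper_force: 20.0
```

Emit:
{"api": "arm_command", "payload": {"rows": [{"delta_pos": [0,0,-15],"roll": 0,"jaw": 20},{"delta_pos": [0,0,-35],"roll": 0,"jaw": 20},{"delta_pos": [0,0,-60],"roll": 0,"jaw": 20},{"delta_pos": [0,0,-85],"roll": 0,"jaw": 20},{"delta_pos": [0,0,-110],"roll": 0,"jaw": 20},{"delta_pos": [0,0,-124],"roll": 0,"jaw": 20},{"delta_pos": [20,0,-124],"roll": 0.5,"jaw": 20},{"delta_pos": [45,0,-124],"roll": 1,"jaw": 20},{"delta_pos": [75,0,-124],"roll": 1.5,"jaw": 20},{"delta_pos": [105,0,-124],"roll": 2,"jaw": 20},{"delta_pos": [135,0,-124],"roll": 2.5,"jaw": 20},{"delta_pos": [165,0,-124],"roll": 3,"jaw": 20},{"delta_pos": [195,0,-124],"roll": 3.5,"jaw": 20},{"delta_pos": [225,0,-124],"roll": 4,"jaw": 20},{"delta_pos": [250,0,-124],"roll": 4.5,"jaw": 20},{"delta_pos": [266,2.5,-124],"roll": 4.6,"jaw": 20},{"delta_pos": [266,2.5,-124],"roll": 4.6,"jaw": 20},{"delta_pos": [266,2.5,-124],"roll": 4.6,"jaw": 20}]}}

```text
time_s: 5.15
ee_pos: [530.2, 39.6, 235.6]
ee_rot: [180.0, 0.0, 79.1]
force: [0.9, 0.2, -0.3]
gripper_width: 33.4
gripper_force: 20.0
```

```bash
python3 - <<'E'
from h import *
f=grab('wrist','w1.png');print(f['state']['ee_pos'],f['state']['ee_rot'],f['state']['gripper_width'])
a=grab('top','t1.png');W=pts(a)
E
```

```text
[530.20560752  39.56733264 235.63281635] [1.79981840e+02 2.19375979e-02 7.91324016e+01] 33.38239232996298
```

View pics/w1.png

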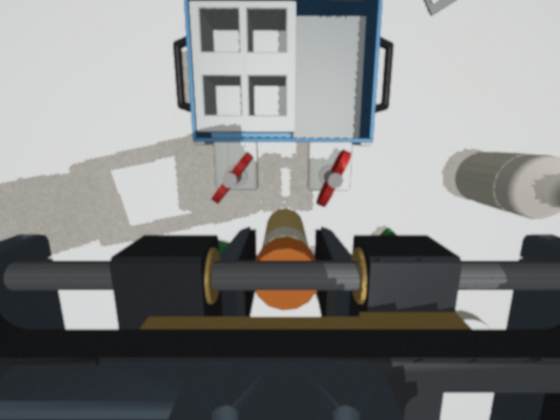

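The wrist view shows the case square to the camera. The rim front corners are at (192,140) and (374,140), the pocket cross is at about (247,63), and the latches are at (232,178) and (334,178).

```bash
python3 - <<'E'
from h import *
f=pickle.load(open('wrist.pkl','rb'));W=pts(f)
H,S,V=cv2.split(cv2.cvtColor(f['img'],cv2.COLOR_BGR2HSV))
m=(((H<5)|(H>174))&(S>150)&(V>60)).astype(np.uint8);m[230:]=0
k,l,s,c=cv2.connectedComponentsWithStats(m)
for i in range(1,k):
    if s[i,4]>20:
        P=W[l==i];print('red',c[i].round(1),s[i,4],np.nanpercentile(P[:,2],90).round(1),np.round(cv2.minAreaRect(P[P[:,2]>105][:,:2].astype(np.float32))[0],1) , ray(f,*c[i],113).round(1))
for y,x0,x1 in((30,185,310),(105,185,310)): print(f['img'][y,x0:x1].mean(1).astype(int).tolist())
x=248
for x in(225,268): print(f['img'][0:145,x].mean(1).astype(int).tolist())
for n,p,z in(('rimL',(192,140),75),('rimR',(374,140),75)): print(n,ray(f,*p,z))
print(case(-94,-69),case(94,-69))
E
```

```text
red [340.8 162.3] 200 113.3 [591.1  72.6] [589.7  73.5 113. ]
red [241.7 164.6] 160 113.4 [497.8  88.6] [498.2  88.9 113. ]
red [324.8 194.4] 169 113.4 [570.7  44.6] [570.1  46.2 113. ]
red [219.6 193.6] 108 113.4 [470.6  65.5] [471.4  66.1 113. ]
[187, 160, 143, 134, 124, 141, 174, 192, 197, 198, 198, 198, 196, 188, 168, 133, 96, 77, 74, 75, 75, 76, 75, 74, 75, 74, 79, 99, 133, 159, 167, 164, 159, 155, 155, 155, 156, 156, 156, 156, 156, 156, 156, 156, 157, 157, 157, 157, 157, 157, 157, 154, 145, 140, 159, 185, 199, 204, 204, 202, 195, 175, 140, 100, 79, 75, 79, 97, 127, 149, 158, 159, 159, 159, 160, 160, 160, 160, 160, 160, 160, 160, 160, 160, 160, 160, 159, 156, 149, 147, 146, 143, 133, 116, 107, 105, 104, 104, 104, 108, 126, 158, 187, 203, 207, 208, 208, 208, 208, 204, 195, 184, 179, 177, 178, 178, 178, 178, 178, 178, 178, 178, 178, 178, 178]
[37, 36, 37, 43, 65, 104, 136, 150, 143, 133, 160, 191, 201, 203, 204, 203, 201, 194, 174, 140, 99, 79, 77, 76, 75, 75, 75, 75, 75, 79, 102, 148, 187, 204, 208, 209, 209, 210, 210, 210, 211, 211, 211, 211, 211, 211, 212, 212, 212, 212, 212, 2
[... 1205 characters left out ...]
 208, 209, 209, 209, 209, 210, 209, 210, 210, 210, 211, 211, 211, 211, 212, 211, 211, 210, 205, 201, 204, 209, 212, 213, 213, 213, 213, 213, 213, 213, 213, 214, 213, 214, 214, 214, 215, 215, 215, 214, 208, 190, 155, 111, 78, 67, 65, 65, 66, 67, 68, 81, 132, 183, 208, 215, 216, 216, 216, 216, 216, 216, 216, 216, 216, 216, 216, 216, 216, 216, 216, 216, 216, 216, 217, 216, 217, 216, 216, 216, 216, 211, 202, 204, 212, 216, 216, 216, 216, 217, 217, 217, 217, 217, 217, 217, 216, 206, 179, 150, 155, 167, 164, 146, 126, 131, 144, 152, 166, 192, 209, 215]
rimL [447.4511894  121.47613507  75.        ]
rimR [633.04523734  85.79630872  75.        ]
[448.17447389 120.78787104] [632.65749472  84.59374133]
```

```bash
python3 - <<'E'
from h import *
f=pickle.load(open('wrist.pkl','rb'))
print(ray(f,222.4,95,70),case(-62,-23)); print(ray(f,268,95,70),case(-16,-23))
x,y=case(-62,37);d(x,y,232,79)
E
```

```text
[487.9772457  159.14603766  70.        ] [488.4318496  159.76663065]
[533.66993321 150.36600201  70.        ] [533.57131215 150.91062019]
delta [171.1 -64.2   3.5] roll 0.0 dist 183.0
```

Emit:
{"api": "arm_command", "payload": {"rows": [{"delta_pos": [25,-10,0],"roll": 0,"jaw": 20},{"delta_pos": [55,-20,0],"roll": 0,"jaw": 20},{"delta_pos": [85,-32,0],"roll": 0,"jaw": 20},{"delta_pos": [115,-44,0],"roll": 0,"jaw": 20},{"delta_pos": [145,-55,0],"roll": 0,"jaw": 20},{"delta_pos": [165,-62,0],"roll": 0,"jaw": 20},{"delta_pos": [171,-64,0],"roll": 0,"jaw": 20},{"delta_pos": [171,-64,0],"roll": 0,"jaw": 20},{"delta_pos": [171,-64,0],"roll": 0,"jaw": 20},{"delta_pos": [171,-64,25],"roll": 0,"jaw": 20},{"delta_pos": [171,-64,50],"roll": 0,"jaw": 20},{"delta_pos": [171,-64,75],"roll": 0,"jaw": 20},{"delta_pos": [171,-64,100],"roll": 0,"jaw": 20},{"delta_pos": [171,-64,120],"roll": 0,"jaw": 20},{"delta_pos": [171,-64,130],"roll": 0,"jaw": 20},{"delta_pos": [171,-64,136],"roll": 0,"jaw": 20},{"delta_pos": [171,-64,136],"roll": 0,"jaw": 20}]}}

```text
time_s: 6.67
ee_pos: [500.0, 218.0, 98.9]
ee_rot: [-179.9, 0.1, 78.9]
force: [-0.4, 0.2, -0.4]
gripper_width: 33.5
gripper_force: 20.0
```

Emit:
{"api": "arm_command", "payload": {"rows": [{"delta_pos": [0,0,2],"roll": 0,"jaw": 20},{"delta_pos": [0,0,4],"roll": 0,"jaw": 20},{"delta_pos": [0,0,5.5],"roll": 0,"jaw": 20},{"delta_pos": [0,0,5.5],"roll": 0,"jaw": 20}]}}

```text
time_s: 7.0
ee_pos: [500.3, 219.3, 94.6]
ee_rot: [180.0, -0.0, 79.0]
force: [0.1, -0.1, -0.6]
gripper_width: 33.3
gripper_force: 20.0
```

Emit:
{"api": "arm_command", "payload": {"rows": [{"delta_pos": [0,0,1],"roll": 0,"jaw": 20},{"delta_pos": [0,0,1],"roll": 0,"jaw": 20}]}}

```text
time_s: 7.17
ee_pos: [500.2, 219.4, 93.5]
ee_rot: [180.0, -0.0, 79.0]
force: [-0.2, -1.1, 0.1]
gripper_width: 33.4
gripper_force: 20.0
```

Emit:
{"api": "arm_command", "payload": {"rows": [{"delta_pos": [0,0,0],"roll": 0,"jaw": 55},{"delta_pos": [0,0,0],"roll": 0,"jaw": 55},{"delta_pos": [0,0,0],"roll": 0,"jaw": 55},{"delta_pos": [0,0,0],"roll": 0,"jaw": 55},{"delta_pos": [0,0,-20],"roll": 0,"jaw": 55},{"delta_pos": [0,0,-50],"roll": 0,"jaw": 100},{"delta_pos": [0,0,-90],"roll": 0,"jaw": 100},{"delta_pos": [0,0,-130],"roll": 0,"jaw": 100},{"delta_pos": [0,0,-136],"roll": 0,"jaw": 100}]}}

```text
time_s: 7.92
ee_pos: [503.4, 220.6, 236.5]
ee_rot: [179.4, -0.4, 79.0]
force: [0.5, 0.3, 1.1]
gripper_width: 74.1
gripper_force: 0.0
```

```bash
python3 - <<'E'
from h import *
s=env.state();print(s['ee_pos'],s['ee_rot'])
d(592.5,-266.6,228,102)
E
```

```text
[503.36133522 220.63665605 236.52389424] [179.35178915  -0.43874493  79.01231819]
delta [-461.4  180.3    7. ] roll -4.6 dist 495.0
```

Emit:
{"api": "arm_command", "payload": {"rows": [{"delta_pos": [-460,183,0],"roll": -4.6,"jaw": 100},{"delta_pos": [-460,183,0],"roll": -4.6,"jaw": 100},{"delta_pos": [-460,183,0],"roll": -4.6,"jaw": 100},{"delta_pos": [-460,183,0],"roll": -4.6,"jaw": 100},{"delta_pos": [-460,183,0],"roll": -4.6,"jaw": 100},{"delta_pos": [-460,183,0],"roll": -4.6,"jaw": 100},{"delta_pos": [-460,183,0],"roll": -4.6,"jaw": 100},{"delta_pos": [-460,183,0],"roll": -4.6,"jaw": 100},{"delta_pos": [-460,183,0],"roll": -4.6,"jaw": 100},{"delta_pos": [-460,183,0],"roll": -4.6,"jaw": 100},{"delta_pos": [-460,183,0],"roll": -4.6,"jaw": 100},{"delta_pos": [-460,183,0],"roll": -4.6,"jaw": 100},{"delta_pos": [-460,183,0],"roll": -4.6,"jaw": 100},{"delta_pos": [-460,183,0],"roll": -4.6,"jaw": 100},{"delta_pos": [-460,183,0],"roll": -4.6,"jaw": 100},{"delta_pos": [-460,183,0],"roll": -4.6,"jaw": 100}]}}

```text
time_s: 9.25
ee_pos: [591.7, -265.7, 228.9]
ee_rot: [-180.0, -0.1, 102.1]
force: [-0.2, 0.0, 1.0]
gripper_width: 91.4
gripper_force: 0.0
```

```bash
python3 - <<'E'
from h import *
s=env.state();print(s['ee_pos'],s['ee_rot'])
d(592.5,-266.6,112,102)
grab('top','t2.png')
E
```

```text
[ 591.74651848 -265.7186536   228.89489436] [-1.79978719e+02 -6.89365631e-02  1.02070772e+02]
delta [ -1.2   0.6 116.9] roll 0.01 dist 117.0
```

View pics/t2.png

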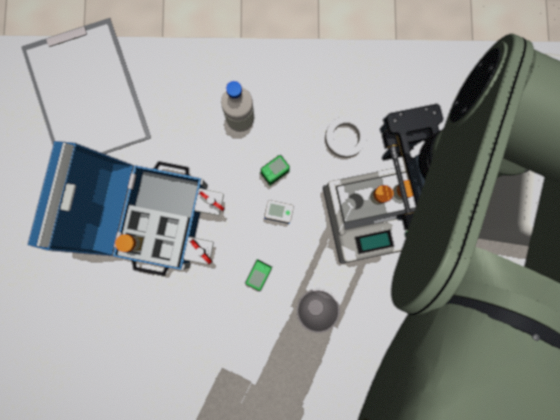

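The first tube stands in its pocket at (125,243), and the empty well is at (353,202). Next is tube 2.

Emit:
{"api": "arm_command", "payload": {"rows": [{"delta_pos": [-1,0.5,30],"roll": 0,"jaw": 95},{"delta_pos": [-1,0.5,60],"roll": 0,"jaw": 85},{"delta_pos": [-1,0.5,85],"roll": 0,"jaw": 70},{"delta_pos": [-1,0.5,105],"roll": 0,"jaw": 60},{"delta_pos": [-1,0.5,116],"roll": 0,"jaw": 60},{"delta_pos": [-1,0.5,117],"roll": 0,"jaw": 20},{"delta_pos": [-1,0.5,117],"roll": 0,"jaw": 20},{"delta_pos": [-1,0.5,117],"roll": 0,"jaw": 20},{"delta_pos": [-1,0.5,117],"roll": 0,"jaw": 20},{"delta_pos": [-1,0.5,117],"roll": 0,"jaw": 20},{"delta_pos": [-1,0.5,117],"roll": 0,"jaw": 20},{"delta_pos": [-1,0.5,117],"roll": 0,"jaw": 20},{"delta_pos": [-1,0.5,117],"roll": 0,"jaw": 20}], "squeeze": 20}}

```text
time_s: 10.38
ee_pos: [593.5, -268.6, 113.8]
ee_rot: [179.9, 0.1, 102.0]
force: [-0.2, 0.1, 6.3]
gripper_width: 33.2
gripper_force: 20.0
```

Emit:
{"api": "arm_command", "payload": {"rows": [{"delta_pos": [0,0,0],"roll": 0,"jaw": 20},{"delta_pos": [0,0,0],"roll": 0,"jaw": 20}]}}

```text
time_s: 10.55
ee_pos: [593.5, -268.6, 113.8]
ee_rot: [179.9, 0.1, 102.0]
force: [0.2, 0.9, 6.3]
gripper_width: 33.6
gripper_force: 20.0
```

```bash
python3 - <<'E'
from h import *
a=pickle.load(open('top.pkl','rb'));W=pts(a)
c,s=np.cos(np.radians(CY)),np.sin(np.radians(CY));R=np.array([[c,s],[-s,c]])
for v in (170,198,225,240):
    print(v)
    for u in range(44,135,5):
        p=W[v,u]; q=R@(p[:2]-CASE); print(u,q.round(0),p[2].round(0),end='; ')
d(593.5,-268.6,235,169)
E
```

```text
170
44 [ 54. 288.] 2.0; 49 [ 40. 171.] 180.0; 54 [ 41. 160.] 185.0; 59 [ 40. 136.] 213.0; 64 [ 43. 133.] 205.0; 69 [ 45. 128.] 199.0; 74 [ 53. 154.] 134.0; 79 [ 56. 150.] 123.0; 84 [ 59. 147.] 112.0; 89 [ 62. 141.] 105.0; 94 [ 65. 137.] 94.0; 99 [ 68. 132.] 83.0; 104 [ 71. 128.] 72.0; 109 [ 75. 122.] 61.0; 114 [ 77. 113.] 59.0; 119 [ 78. 100.] 67.0; 124 [80. 89.] 69.0; 129 [81. 76.] 77.0; 134 [83. 66.] 76.0; 198
44 [ -9. 167.] 182.0; 49 [ -8. 140.] 214.0; 54 [ -7. 133.] 212.0; 59 [ -5. 130.] 203.0; 64 [ -3. 126.] 196.0; 69 [ -2. 115.] 201.0; 74 [  2. 148.] 120.0; 79 [  5. 144.] 111.0; 84 [  7. 140.] 100.0; 89 [  9. 136.] 88.0; 94 [ 11. 130.] 80.0; 99 [ 14. 125.] 70.0; 104 [ 16. 121.] 57.0; 109 [ 18. 109.] 62.0; 114 [20. 97.] 66.0; 119 [21. 84.] 73.0; 124 [23. 72.] 78.0; 129 [25. 66.] 70.0; 134 [29. 65.] 44.0; 225
44 [-53. 137.] 215.0; 49 [-52. 133.] 208.0; 54 [-51. 130.] 198.0; 59 [-52. 156.] 134.0; 64 [-51. 152.] 124.0; 69 [-49. 146.] 119.0; 74 [-48. 142.] 107.0; 79 [-46. 138.] 98.0; 84 [-45. 132.] 89.0; 89 [-43. 129.] 76.0; 94 [-42. 124.] 64.0; 99 [-40. 117.] 58.0; 104 [-38. 103.] 67.0; 109 [-36.  93.] 69.0; 114 [-34.  81.] 75.0; 119 [-33.  98.] 3.0; 124 [-30.  63.] 70.0; 129 [-28.  57.] 60.0; 134 [-26.  56.] 33.0; 240
44 [-77. 134.] 209.0; 49 [-76. 129.] 203.0; 54 [-80. 157.] 136.0; 59 [-79. 152.] 128.0; 64 [-78. 147.] 120.0; 69 [-77. 143.] 110.0; 74 [-76. 139.] 100.0; 79 [-75. 135.] 88.0; 84 [-74. 130.] 80.0; 89 [-73. 125.] 69.0; 94 [-71. 120.] 58.0; 99 [-69. 108.] 62.0; 104 [-67.  96.] 68.0; 109 [-65.  84.] 73.0; 114 [-62.  72.] 79.0; 119 [-58.  45.] 127.0; 124 [-56.  36.] 125.0; 129 [-55.  28.] 121.0; 134 [-53.  23.] 111.0; delta [  -0.2    0.3 -121.2] roll -13.4 dist 121.0
```

The cover stands at about 117°, and its tab would foul the gripper body if I closed along y in the back row. So tube 2 goes to the front pocket (-16,-23), and I'll shift tube 1 slightly later to make finger room.

Emit:
{"api": "arm_command", "payload": {"rows": [{"delta_pos": [0,0,-10],"roll": 0,"jaw": 20},{"delta_pos": [0,0,-30],"roll": 0,"jaw": 20},{"delta_pos": [0,0,-55],"roll": 0,"jaw": 20},{"delta_pos": [0,0,-80],"roll": 0,"jaw": 20},{"delta_pos": [0,0,-105],"roll": 0,"jaw": 20},{"delta_pos": [0,0,-122],"roll": 0,"jaw": 20},{"delta_pos": [20,0,-122],"roll": -0.5,"jaw": 20},{"delta_pos": [50,2,-122],"roll": -1.5,"jaw": 20},{"delta_pos": [85,4,-122],"roll": -2.7,"jaw": 20},{"delta_pos": [120,6,-122],"roll": -3.9,"jaw": 20},{"delta_pos": [155,9,-122],"roll": -5.1,"jaw": 20},{"delta_pos": [190,12,-122],"roll": -6.3,"jaw": 20},{"delta_pos": [225,15,-122],"roll": -7.5,"jaw": 20},{"delta_pos": [260,18,-122],"roll": -8.7,"jaw": 20},{"delta_pos": [295,20,-122],"roll": -9.9,"jaw": 20},{"delta_pos": [330,23,-122],"roll": -11.1,"jaw": 20},{"delta_pos": [365,25,-122],"roll": -12.3,"jaw": 20},{"delta_pos": [395,27,-122],"roll": -13.2,"jaw": 20},{"delta_pos": [415,28,-122],"roll": -13.4,"jaw": 20},{"delta_pos": [423,29,-122],"roll": -13.4,"jaw": 20}]}}

```text
time_s: 12.22
ee_pos: [532.2, 154.3, 234.4]
ee_rot: [179.9, -0.0, 169.2]
force: [0.2, 0.7, -0.9]
gripper_width: 33.7
gripper_force: 20.0
```

Emit:
{"api": "arm_command", "payload": {"rows": [{"delta_pos": [0,0,0],"roll": 0,"jaw": 20},{"delta_pos": [0,0,0],"roll": 0,"jaw": 20}]}}

```text
time_s: 12.38
ee_pos: [533.1, 151.1, 234.2]
ee_rot: [-180.0, 0.0, 169.0]
force: [-0.4, -0.1, -0.7]
gripper_width: 33.5
gripper_force: 20.0
```

```bash
python3 - <<'E'
from h import *
s=env.state();print(s['ee_pos'],s['ee_rot'],s['force'],s['gripper_width'])
d(*case(-16,-23),100,169)
E
```

```text
[533.09680313 151.07453753 234.21733288] [-1.79952620e+02  1.43066944e-02  1.69009322e+02] [-0.38650005 -0.087656   -0.74604204] 33.51905338871907
delta [ -0.5   0.  134.2] roll 0.0 dist 134.0
```

Emit:
{"api": "arm_command", "payload": {"rows": [{"delta_pos": [0,0,25],"roll": 0,"jaw": 20},{"delta_pos": [0,0,50],"roll": 0,"jaw": 20},{"delta_pos": [0,0,75],"roll": 0,"jaw": 20},{"delta_pos": [0,0,100],"roll": 0,"jaw": 20},{"delta_pos": [0,0,118],"roll": 0,"jaw": 20},{"delta_pos": [0,0,128],"roll": 0,"jaw": 20},{"delta_pos": [0,0,134],"roll": 0,"jaw": 20},{"delta_pos": [0,0,136],"roll": 0,"jaw": 20},{"delta_pos": [0,0,137],"roll": 0,"jaw": 20},{"delta_pos": [0,0,137],"roll": 0,"jaw": 20}]}}

```text
time_s: 13.22
ee_pos: [533.8, 151.6, 98.0]
ee_rot: [180.0, 0.1, 169.0]
force: [0.2, 0.3, -1.6]
gripper_width: 33.6
gripper_force: 20.0
```

Emit:
{"api": "arm_command", "payload": {"rows": [{"delta_pos": [0,0,1],"roll": 0,"jaw": 20},{"delta_pos": [0,0,1.5],"roll": 0,"jaw": 20},{"delta_pos": [0,0,1.5],"roll": 0,"jaw": 20}]}}

```text
time_s: 13.47
ee_pos: [533.2, 151.8, 96.1]
ee_rot: [180.0, 0.1, 169.0]
force: [-1.0, 0.3, -0.1]
gripper_width: 33.4
gripper_force: 20.0
```

Emit:
{"api": "arm_command", "payload": {"rows": [{"delta_pos": [0,0,0.5],"roll": 0,"jaw": 20},{"delta_pos": [0,0,0.5],"roll": 0,"jaw": 50},{"delta_pos": [0,0,0.5],"roll": 0,"jaw": 50},{"delta_pos": [0,0,0],"roll": 0,"jaw": 50},{"delta_pos": [0,0,-5],"roll": 0,"jaw": 50},{"delta_pos": [0,0,-25],"roll": 0,"jaw": 55},{"delta_pos": [0,0,-58],"roll": 0,"jaw": 60},{"delta_pos": [0,0,-58],"roll": 1.4,"jaw": 60},{"delta_pos": [10,15,-58],"roll": 2.8,"jaw": 60},{"delta_pos": [20,30,-58],"roll": 4.2,"jaw": 60},{"delta_pos": [35,45,-58],"roll": 5.6,"jaw": 60},{"delta_pos": [45,60,-58],"roll": 7,"jaw": 60},{"delta_pos": [45,60,-58],"roll": 8.4,"jaw": 60},{"delta_pos": [45,60,-58],"roll": 9.8,"jaw": 60},{"delta_pos": [45,60,-58],"roll": 11.2,"jaw": 60},{"delta_pos": [45,60,-58],"roll": 12.6,"jaw": 60},{"delta_pos": [45,60,-58],"roll": 14,"jaw": 60},{"delta_pos": [45,60,-58],"roll": 15.4,"jaw": 60},{"delta_pos": [45,60,-58],"roll": 16.8,"jaw": 60},{"delta_pos": [45,60,-58],"roll": 18,"jaw": 60}]}}

```text
time_s: 15.13
ee_pos: [500.3, 219.2, 153.9]
ee_rot: [180.0, -0.0, 78.7]
force: [0.8, -0.2, 0.0]
gripper_width: 55.2
gripper_force: 0.0
```

Emit:
{"api": "arm_command", "payload": {"rows": [{"delta_pos": [0,0,0],"roll": 0,"jaw": 60},{"delta_pos": [0,0,0],"roll": 0,"jaw": 60}]}}

```text
time_s: 15.3
ee_pos: [500.3, 219.2, 153.8]
ee_rot: [180.0, -0.0, 79.2]
force: [0.1, -1.0, -0.0]
gripper_width: 54.8
gripper_force: 0.0
```

```bash
python3 - <<'E'
from h import *
s=env.state();print(s['ee_pos'],s['ee_rot'],s['force'],s['gripper_width'])
d(500.2,219.2,94,79)
E
```

```text
[500.27441073 219.1640315  153.83685421] [ 1.79993681e+02 -6.74643320e-03  7.91676752e+01] [ 0.0855249  -1.03004872 -0.04422007] 54.75080866959824
delta [ 0.  -0.1 59.8] roll 0.03 dist 60.0
```

Emit:
{"api": "arm_command", "payload": {"rows": [{"delta_pos": [0,0,25],"roll": 0,"jaw": 60},{"delta_pos": [0,0,50],"roll": 0,"jaw": 60},{"delta_pos": [0,0,60],"roll": 0,"jaw": 60},{"delta_pos": [0,0,60],"roll": 0,"jaw": 60},{"delta_pos": [0,0,60],"roll": 0,"jaw": 20},{"delta_pos": [0,0,60],"roll": 0,"jaw": 20},{"delta_pos": [0,0,60],"roll": 0,"jaw": 20},{"delta_pos": [0,0,60],"roll": 0,"jaw": 20},{"delta_pos": [0,0,60],"roll": 0,"jaw": 20},{"delta_pos": [0,0,60],"roll": 0,"jaw": 20},{"delta_pos": [0,0,57],"roll": 0,"jaw": 20},{"delta_pos": [0,0,54],"roll": 0,"jaw": 20},{"delta_pos": [0,-3,54],"roll": 0,"jaw": 20},{"delta_pos": [0,-3,54],"roll": 0,"jaw": 20},{"delta_pos": [0,-3,57],"roll": 0,"jaw": 20},{"delta_pos": [0,-3,59],"roll": 0,"jaw": 20},{"delta_pos": [0,-3,60],"roll": 0,"jaw": 20},{"delta_pos": [0,-3,60],"roll": 0,"jaw": 20},{"delta_pos": [0,-3,60.5],"roll": 0,"jaw": 20},{"delta_pos": [0,-3,60.5],"roll": 0,"jaw": 20}]}}

```text
time_s: 16.97
ee_pos: [497.6, 220.2, 94.8]
ee_rot: [180.0, -0.1, 79.0]
force: [-2.4, 0.0, 11.5]
gripper_width: 33.3
gripper_force: 20.0
```

Emit:
{"api": "arm_command", "payload": {"rows": [{"delta_pos": [0,0,0],"roll": 0,"jaw": 50},{"delta_pos": [0,0,0],"roll": 0,"jaw": 50},{"delta_pos": [0,0,0],"roll": 0,"jaw": 50},{"delta_pos": [0,0,0],"roll": 0,"jaw": 50},{"delta_pos": [0,0,-20],"roll": 0,"jaw": 60},{"delta_pos": [0,0,-50],"roll": 0,"jaw": 100},{"delta_pos": [0,0,-90],"roll": 0,"jaw": 100},{"delta_pos": [0,0,-130],"roll": 0,"jaw": 100},{"delta_pos": [0,0,-136],"roll": 0,"jaw": 100},{"delta_pos": [0,0,-136],"roll": 0,"jaw": 100},{"delta_pos": [0,0,-136],"roll": 0,"jaw": 100}]}}

```text
time_s: 17.88
ee_pos: [496.9, 219.5, 228.3]
ee_rot: [-179.9, 0.0, 79.0]
force: [-0.5, -0.1, -0.5]
gripper_width: 89.2
gripper_force: 0.0
```

```bash
python3 - <<'E'
from h import *
s=env.state();print(s['ee_pos'],s['ee_rot'],s['force'],s['gripper_width'])
d(602.3,-311.7,229,102)
E
```

```text
[496.87138243 219.48775197 228.32298687] [-1.79948890e+02  3.23658947e-02  7.90093624e+01] [-0.53457373 -0.11497995 -0.45745517] 89.16302335010305
delta [-501.3  204.8   -0.6] roll -4.6 dist 542.0
```

Emit:
{"api": "arm_command", "payload": {"rows": [{"delta_pos": [-501,205,0],"roll": -4.6,"jaw": 100},{"delta_pos": [-501,205,0],"roll": -4.6,"jaw": 100},{"delta_pos": [-501,205,0],"roll": -4.6,"jaw": 100},{"delta_pos": [-501,205,0],"roll": -4.6,"jaw": 100},{"delta_pos": [-501,205,0],"roll": -4.6,"jaw": 100},{"delta_pos": [-501,205,0],"roll": -4.6,"jaw": 100},{"delta_pos": [-501,205,0],"roll": -4.6,"jaw": 100},{"delta_pos": [-501,205,0],"roll": -4.6,"jaw": 100},{"delta_pos": [-501,205,0],"roll": -4.6,"jaw": 100},{"delta_pos": [-501,205,0],"roll": -4.6,"jaw": 100},{"delta_pos": [-501,205,0],"roll": -4.6,"jaw": 100},{"delta_pos": [-501,205,0],"roll": -4.6,"jaw": 100},{"delta_pos": [-501,205,0],"roll": -4.6,"jaw": 90},{"delta_pos": [-501,205,0],"roll": -4.6,"jaw": 80},{"delta_pos": [-501,205,0],"roll": -4.6,"jaw": 70},{"delta_pos": [-501,205,0],"roll": -4.6,"jaw": 70}]}}

```text
time_s: 19.22
ee_pos: [602.1, -310.6, 226.2]
ee_rot: [-179.8, -0.2, 101.9]
force: [-1.0, -0.4, -0.2]
gripper_width: 67.6
gripper_force: 0.0
```

Emit:
{"api": "arm_command", "payload": {"rows": [{"delta_pos": [0,0,30],"roll": 0,"jaw": 70},{"delta_pos": [0,0,60],"roll": 0,"jaw": 70},{"delta_pos": [0,0,85],"roll": 0,"jaw": 70},{"delta_pos": [0,0,105],"roll": 0,"jaw": 60},{"delta_pos": [0,0,116],"roll": 0,"jaw": 60},{"delta_pos": [0,0,116],"roll": 0,"jaw": 60},{"delta_pos": [0,0,116],"roll": 0,"jaw": 60},{"delta_pos": [0,0,116],"roll": 0,"jaw": 60},{"delta_pos": [0,0,116],"roll": 0,"jaw": 20},{"delta_pos": [0,0,116],"roll": 0,"jaw": 20},{"delta_pos": [0,0,116],"roll": 0,"jaw": 20},{"delta_pos": [0,0,116],"roll": 0,"jaw": 20},{"delta_pos": [0,0,116],"roll": 0,"jaw": 20},{"delta_pos": [0,0,116],"roll": 0,"jaw": 20},{"delta_pos": [0,0,116],"roll": 0,"jaw": 20}]}}

```text
time_s: 20.47
ee_pos: [603.0, -311.5, 113.9]
ee_rot: [180.0, 0.0, 102.0]
force: [-1.9, -0.8, 6.0]
gripper_width: 33.4
gripper_force: 20.0
```

Emit:
{"api": "arm_command", "payload": {"rows": [{"delta_pos": [0,0,-10],"roll": 0,"jaw": 20},{"delta_pos": [0,0,-30],"roll": 0,"jaw": 20},{"delta_pos": [0,0,-60],"roll": 0,"jaw": 20},{"delta_pos": [0,0,-90],"roll": 0,"jaw": 20},{"delta_pos": [0,0,-115],"roll": 0,"jaw": 20},{"delta_pos": [5,0,-122],"roll": 0,"jaw": 20},{"delta_pos": [30,2,-122],"roll": 0.5,"jaw": 20},{"delta_pos": [65,6,-122],"roll": 1,"jaw": 20},{"delta_pos": [105,11,-122],"roll": 1.5,"jaw": 20},{"delta_pos": [145,15,-122],"roll": 2,"jaw": 20},{"delta_pos": [185,19,-122],"roll": 2.5,"jaw": 20},{"delta_pos": [225,23,-122],"roll": 3,"jaw": 20},{"delta_pos": [265,28,-122],"roll": 3.5,"jaw": 20},{"delta_pos": [305,32,-122],"roll": 4,"jaw": 20},{"delta_pos": [345,36,-122],"roll": 4.6,"jaw": 20},{"delta_pos": [385,40,-122],"roll": 4.6,"jaw": 20},{"delta_pos": [425,45,-122],"roll": 4.6,"jaw": 20},{"delta_pos": [460,48,-122],"roll": 4.6,"jaw": 20},{"delta_pos": [490,51,-122],"roll": 4.6,"jaw": 20},{"delta_pos": [510,54,-122],"roll": 4.6,"jaw": 20}]}}

```text
time_s: 22.13
ee_pos: [548.0, 202.2, 233.8]
ee_rot: [-179.9, -0.0, 79.1]
force: [0.5, 0.2, 0.4]
gripper_width: 33.5
gripper_force: 20.0
```

Emit:
{"api": "arm_command", "payload": {"rows": [{"delta_pos": [8,3,0],"roll": 0,"jaw": 20},{"delta_pos": [8,3,0],"roll": 0,"jaw": 20},{"delta_pos": [8,3,0],"roll": 0,"jaw": 20},{"delta_pos": [8,3,0],"roll": 0,"jaw": 20}]}}

```text
time_s: 22.47
ee_pos: [554.2, 205.0, 234.6]
ee_rot: [-180.0, 0.1, 78.9]
force: [0.4, -0.8, -1.2]
gripper_width: 33.8
gripper_force: 20.0
```

```bash
python3 - <<'E'
from h import *
f=grab('wrist','w2.png');s=f['state'];print(s['ee_pos'],s['ee_rot'],s['force'],s['gripper_width'])
d(*case(-13,37),100,79)
a=grab('side')
cv2.imwrite('pics/s2.png',cv2.resize(a['img'][50:240,70:340],None,fx=2.5,fy=2.5))
E
```

```text
[554.16000426 204.96545724 234.60392223] [-1.79954219e+02  5.56086691e-02  7.89465614e+01] [ 0.39624171 -0.83730525 -1.1718122 ] 33.77551359234594
delta [  3.2  -6.8 134.8] roll -0.02 dist 135.0
```

View pics/s2.png

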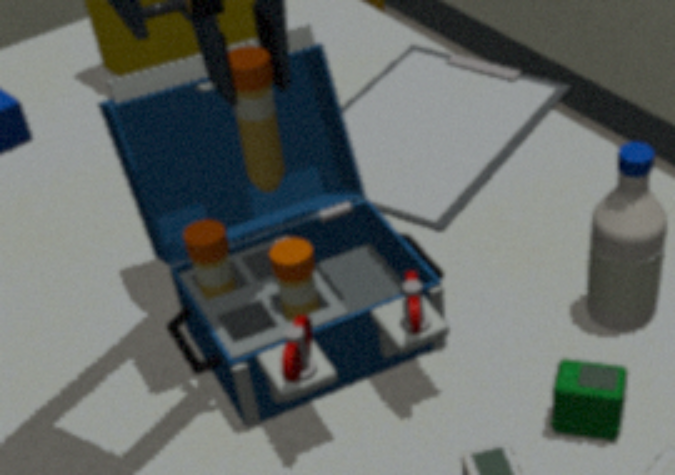

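The side view shows two tubes upright in their pockets and the third in the gripper over the back right pocket. I'll correct the offset and lower it.

Emit:
{"api": "arm_command", "payload": {"rows": [{"delta_pos": [3,-7,0],"roll": 0,"jaw": 20},{"delta_pos": [3,-7,0],"roll": 0,"jaw": 20},{"delta_pos": [3,-7,25],"roll": 0,"jaw": 20},{"delta_pos": [3,-7,50],"roll": 0,"jaw": 20},{"delta_pos": [3,-7,75],"roll": 0,"jaw": 20},{"delta_pos": [3,-7,95],"roll": 0,"jaw": 20},{"delta_pos": [3,-7,105],"roll": 0,"jaw": 20},{"delta_pos": [3,-7,105],"roll": 0,"jaw": 20},{"delta_pos": [3,-7,105],"roll": 0,"jaw": 20}]}}

```text
time_s: 23.32
ee_pos: [548.2, 210.5, 130.6]
ee_rot: [180.0, -0.0, 79.0]
force: [1.6, 0.1, 0.1]
gripper_width: 33.3
gripper_force: 20.0
```

Emit:
{"api": "arm_command", "payload": {"rows": [{"delta_pos": [-1,0,10],"roll": 0,"jaw": 20},{"delta_pos": [-1,0,18],"roll": 0,"jaw": 20},{"delta_pos": [-1,0,25],"roll": 0,"jaw": 20},{"delta_pos": [-1,0,31],"roll": 0,"jaw": 20},{"delta_pos": [-1,0,34],"roll": 0,"jaw": 20},{"delta_pos": [-1,0,35],"roll": 0,"jaw": 20},{"delta_pos": [-1,0,35],"roll": 0,"jaw": 20}]}}

```text
time_s: 23.9
ee_pos: [547.8, 209.7, 95.9]
ee_rot: [180.0, -0.0, 79.0]
force: [-1.7, -0.1, 4.1]
gripper_width: 33.6
gripper_force: 20.0
```

Emit:
{"api": "arm_command", "payload": {"rows": [{"delta_pos": [0,0,0],"roll": 0,"jaw": 42},{"delta_pos": [0,0,0],"roll": 0,"jaw": 42},{"delta_pos": [0,0,0],"roll": 0,"jaw": 42},{"delta_pos": [0,0,-5],"roll": 0,"jaw": 42},{"delta_pos": [0,0,-20],"roll": 0,"jaw": 42},{"delta_pos": [0,0,-50],"roll": 0,"jaw": 42},{"delta_pos": [0,0,-90],"roll": 0,"jaw": 100},{"delta_pos": [0,0,-130],"roll": 0,"jaw": 100},{"delta_pos": [0,0,-133],"roll": 0,"jaw": 100},{"delta_pos": [0,0,-133],"roll": 0,"jaw": 100},{"delta_pos": [0,0,-133],"roll": 0,"jaw": 100}]}}

```text
time_s: 24.82
ee_pos: [547.4, 209.3, 227.9]
ee_rot: [-180.0, 0.0, 79.0]
force: [0.2, -0.3, -1.4]
gripper_width: 68.7
gripper_force: 0.0
```

```bash
python3 - <<'E'
from h import *
s=env.state();print(s['ee_pos'],s['ee_rot'],s['force'],s['gripper_width'])
d(611.8,-356.8,229,102)
E
```

```text
[547.40195006 209.3117528  227.87510532] [-1.79985856e+02  9.33700538e-03  7.90106156e+01] [ 0.15580209 -0.3491741  -1.41634701] 68.66939115934706
delta [-543.5  171.1   -1.1] roll -4.6 dist 570.0
```

Emit:
{"api": "arm_command", "payload": {"rows": [{"delta_pos": [-543.5,171,0],"roll": -4.6,"jaw": 80},{"delta_pos": [-543.5,171,0],"roll": -4.6,"jaw": 70},{"delta_pos": [-543.5,171,0],"roll": -4.6,"jaw": 70},{"delta_pos": [-543.5,171,0],"roll": -4.6,"jaw": 70},{"delta_pos": [-543.5,171,0],"roll": -4.6,"jaw": 70},{"delta_pos": [-543.5,171,0],"roll": -4.6,"jaw": 70},{"delta_pos": [-543.5,171,0],"roll": -4.6,"jaw": 70},{"delta_pos": [-543.5,171,0],"roll": -4.6,"jaw": 70},{"delta_pos": [-543.5,171,0],"roll": -4.6,"jaw": 70},{"delta_pos": [-543.5,171,0],"roll": -4.6,"jaw": 70},{"delta_pos": [-543.5,171,0],"roll": -4.6,"jaw": 70},{"delta_pos": [-543.5,171,0],"roll": -4.6,"jaw": 70},{"delta_pos": [-543.5,171,0],"roll": -4.6,"jaw": 70},{"delta_pos": [-543.5,171,0],"roll": -4.6,"jaw": 70},{"delta_pos": [-543.5,171,0],"roll": -4.6,"jaw": 70},{"delta_pos": [-543.5,171,0],"roll": -4.6,"jaw": 70},{"delta_pos": [-543.5,171,0],"roll": -4.6,"jaw": 70},{"delta_pos": [-543.5,171,0],"roll": -4.6,"jaw": 70}]}}

```text
time_s: 26.32
ee_pos: [611.7, -355.0, 227.0]
ee_rot: [-179.9, -0.1, 102.1]
force: [-0.7, -0.0, -0.9]
gripper_width: 64.1
gripper_force: 0.0
```

Emit:
{"api": "arm_command", "payload": {"rows": [{"delta_pos": [0,0,30],"roll": 0,"jaw": 70},{"delta_pos": [0,0,60],"roll": 0,"jaw": 70},{"delta_pos": [0,0,85],"roll": 0,"jaw": 70},{"delta_pos": [0,0,105],"roll": 0,"jaw": 60},{"delta_pos": [0,0,116],"roll": 0,"jaw": 60},{"delta_pos": [0,0,116],"roll": 0,"jaw": 60},{"delta_pos": [0,0,116],"roll": 0,"jaw": 60},{"delta_pos": [0,0,116],"roll": 0,"jaw": 60},{"delta_pos": [0,0,115],"roll": 0,"jaw": 20},{"delta_pos": [0,0,115],"roll": 0,"jaw": 20},{"delta_pos": [0,0,115],"roll": 0,"jaw": 20},{"delta_pos": [0,0,115],"roll": 0,"jaw": 20},{"delta_pos": [0,0,115],"roll": 0,"jaw": 20},{"delta_pos": [0,0,115],"roll": 0,"jaw": 20},{"delta_pos": [0,0,115],"roll": 0,"jaw": 20}]}}

```text
time_s: 27.57
ee_pos: [612.3, -357.0, 114.0]
ee_rot: [179.9, 0.1, 102.0]
force: [-0.6, 0.0, 5.0]
gripper_width: 33.6
gripper_force: 20.0
```

Emit:
{"api": "arm_command", "payload": {"rows": [{"delta_pos": [0,0,-10],"roll": 0,"jaw": 20},{"delta_pos": [0,0,-30],"roll": 0,"jaw": 20},{"delta_pos": [0,0,-60],"roll": 0,"jaw": 20},{"delta_pos": [0,0,-90],"roll": 0,"jaw": 20},{"delta_pos": [0,0,-115],"roll": 0,"jaw": 20},{"delta_pos": [10,0,-122],"roll": 0,"jaw": 20},{"delta_pos": [35,-1,-122],"roll": -0.5,"jaw": 20},{"delta_pos": [70,-2,-122],"roll": -1.5,"jaw": 20},{"delta_pos": [110,-3,-122],"roll": -2.6,"jaw": 20},{"delta_pos": [150,-4,-122],"roll": -3.8,"jaw": 20},{"delta_pos": [190,-5,-122],"roll": -5,"jaw": 20},{"delta_pos": [230,-6,-122],"roll": -6.2,"jaw": 20},{"delta_pos": [270,-8,-122],"roll": -7.4,"jaw": 20},{"delta_pos": [310,-9,-122],"roll": -8.6,"jaw": 20},{"delta_pos": [350,-10,-122],"roll": -9.8,"jaw": 20},{"delta_pos": [390,-11,-122],"roll": -11,"jaw": 20},{"delta_pos": [430,-12,-122],"roll": -12.2,"jaw": 20},{"delta_pos": [465,-13,-122],"roll": -13.4,"jaw": 20},{"delta_pos": [495,-14,-122],"roll": -13.4,"jaw": 20},{"delta_pos": [520,-15,-122],"roll": -13.4,"jaw": 20}]}}

```text
time_s: 29.23
ee_pos: [486.7, 151.2, 233.9]
ee_rot: [-180.0, -0.2, 169.1]
force: [1.0, -0.4, 0.3]
gripper_width: 33.4
gripper_force: 20.0
```

Emit:
{"api": "arm_command", "payload": {"rows": [{"delta_pos": [0,10,0],"roll": 0,"jaw": 20},{"delta_pos": [0,10,0],"roll": 0,"jaw": 20},{"delta_pos": [0,10,0],"roll": 0,"jaw": 20},{"delta_pos": [0,10,0],"roll": 0,"jaw": 20}]}}

```text
time_s: 29.57
ee_pos: [491.0, 157.6, 234.6]
ee_rot: [-179.9, -0.0, 169.0]
force: [0.5, 0.2, -1.5]
gripper_width: 33.4
gripper_force: 20.0
```

```bash
python3 - <<'E'
from h import *
s=env.state();print(s['ee_pos'],s['ee_rot'],s['force'],s['gripper_width'])
d(*case(-63,-23),100,169)
E
```

```text
[490.95066196 157.55145933 234.61981007] [-1.79936061e+02 -4.08851170e-02  1.68966709e+02] [ 0.45637165  0.23309011 -1.46234659] 33.374948203844816
delta [  3.8   1.8 134.6] roll -0.01 dist 135.0
```

Emit:
{"api": "arm_command", "payload": {"rows": [{"delta_pos": [4,2,0],"roll": 0,"jaw": 20},{"delta_pos": [4,2,10],"roll": 0,"jaw": 20},{"delta_pos": [4,2,35],"roll": 0,"jaw": 20},{"delta_pos": [4,2,60],"roll": 0,"jaw": 20},{"delta_pos": [4,2,85],"roll": 0,"jaw": 20},{"delta_pos": [4,2,105],"roll": 0,"jaw": 20},{"delta_pos": [4,2,118],"roll": 0,"jaw": 20},{"delta_pos": [4,2,128],"roll": 0,"jaw": 20},{"delta_pos": [4,2,133],"roll": 0,"jaw": 20},{"delta_pos": [4,2,136],"roll": 0,"jaw": 20},{"delta_pos": [4,2,138],"roll": 0,"jaw": 20},{"delta_pos": [4,2,139],"roll": 0,"jaw": 20},{"delta_pos": [4,2,139],"roll": 0,"jaw": 20}]}}

```text
time_s: 30.65
ee_pos: [487.9, 161.5, 96.6]
ee_rot: [180.0, 0.1, 169.0]
force: [0.0, -0.2, 0.4]
gripper_width: 33.1
gripper_force: 20.0
```

Emit:
{"api": "arm_command", "payload": {"rows": [{"delta_pos": [0,0,1],"roll": 0,"jaw": 20},{"delta_pos": [0,0,1],"roll": 0,"jaw": 20},{"delta_pos": [0,0,1],"roll": 0,"jaw": 50},{"delta_pos": [0,0,1],"roll": 0,"jaw": 50},{"delta_pos": [0,0,1],"roll": 0,"jaw": 50},{"delta_pos": [0,0,-5],"roll": 0,"jaw": 50},{"delta_pos": [0,0,-25],"roll": 0,"jaw": 50},{"delta_pos": [0,0,-60],"roll": 0,"jaw": 60},{"delta_pos": [0,0,-100],"roll": 0,"jaw": 75},{"delta_pos": [0,0,-134],"roll": 0,"jaw": 75},{"delta_pos": [0,-60,-134],"roll": 0,"jaw": 75},{"delta_pos": [0,-100,-134],"roll": 0,"jaw": 75},{"delta_pos": [0,-140,-134],"roll": 0,"jaw": 75},{"delta_pos": [0,-140,-134],"roll": 0,"jaw": 75},{"delta_pos": [0,-140,-134],"roll": 0,"jaw": 75}]}}

```text
time_s: 31.9
ee_pos: [459.9, 21.2, 230.7]
ee_rot: [-179.9, 0.0, 168.8]
force: [-0.0, 0.8, 0.0]
gripper_width: 68.5
gripper_force: 0.0
```

```bash
python3 - <<'E'
from h import *
a=grab('top','t3.png');W=pts(a)
s=a['state'];print(s['ee_pos'],s['ee_rot'])
hsv=cv2.cvtColor(a['img'],cv2.COLOR_BGR2HSV);H,S,V=cv2.split(hsv)
g=((H>45)&(H<80)&(S>120)).astype(np.uint8)
for nm,m in(('green',g),('white',((W[...,2]>35)&(W[...,2]<70)&(S<80)).astype(np.uint8))):
    m=m.copy();m[:,:200]=0;m[:,330:]=0
    k,l,st,c=cv2.connectedComponentsWithStats(m)
    for i in range(1,k):
        if st[i,4]>60:
            P=W[l==i];P=P[P[:,2]>50]
            if len(P)<10: continue
            r=cv2.minAreaRect(P[:,:2].astype(np.float32));print(nm,c[i].round(),st[i,4],np.round(r[0],1),np.round(r[1],1),r[2])
E
```

```text
[459.87882621  21.18113059 230.74285591] [-1.79946905e+02  3.33999594e-02  1.68777719e+02]
green [273. 173.] 232 [655.8 -64.6] [34.8 53. ] 36.6613883972168
white [240. 122.] 150 [761.2   8.8] [24.4 62.5] 10.859257698059082
white [277. 166.] 157 [661.9 -69.8] [23.4 29.1] 36.27907943725586
white [284. 226.] 485 [536.4 -85.5] [55.3 37.6] 65.23955535888672
white [311. 313.] 342 [ 364.4 -142.3] [67.4 86.3] 89.21939849853516
```

View pics/t3.png

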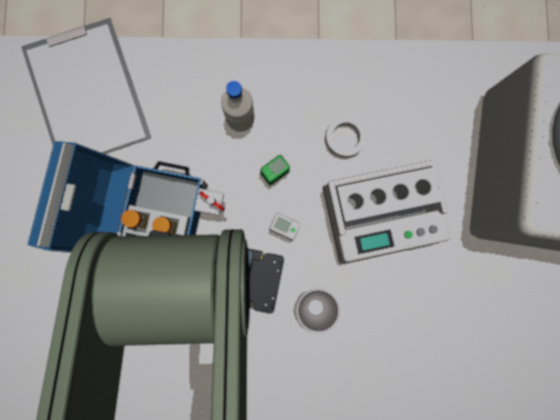

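The top view shows all four wells empty. The logger has been knocked to (284,226), world about (536,-85), long axis at 65°. The remaining visible green block is at (275,169). I'll approach the logger at its new pose.

Emit:
{"api": "arm_command", "payload": {"rows": [{"delta_pos": [-95,-90,80],"roll": 20.7,"jaw": 70},{"delta_pos": [-95,-90,80],"roll": 20.7,"jaw": 70},{"delta_pos": [-95,-90,80],"roll": 20.7,"jaw": 70},{"delta_pos": [-95,-90,80],"roll": 20.7,"jaw": 70},{"delta_pos": [-95,-90,80],"roll": 20.7,"jaw": 70},{"delta_pos": [-95,-90,80],"roll": 20.7,"jaw": 70},{"delta_pos": [-95,-90,80],"roll": 20.7,"jaw": 70},{"delta_pos": [-95,-90,80],"roll": 20.7,"jaw": 70},{"delta_pos": [-95,-90,80],"roll": 20.7,"jaw": 70},{"delta_pos": [-95,-90,80],"roll": 20.7,"jaw": 70},{"delta_pos": [-95,-90,80],"roll": 20.7,"jaw": 70},{"delta_pos": [-95,-90,80],"roll": 20.7,"jaw": 70},{"delta_pos": [-95,-90,80],"roll": 20.7,"jaw": 70},{"delta_pos": [-95,-90,80],"roll": 20.7,"jaw": 70},{"delta_pos": [-95,-90,80],"roll": 20.7,"jaw": 70},{"delta_pos": [-95,-90,80],"roll": 20.7,"jaw": 70},{"delta_pos": [-95,-90,80],"roll": 20.7,"jaw": 70}]}}

```text
time_s: 33.37
ee_pos: [537.4, -81.4, 150.0]
ee_rot: [-180.0, -0.0, 65.7]
force: [-0.4, 0.8, 0.1]
gripper_width: 64.0
gripper_force: 0.0
```

```bash
python3 - <<'E'
from h import *
s=env.state();print(s['ee_pos'],s['ee_rot'])
d(536,-85.5,22,65.2)
f=grab('side');W=pts(f);H,S,V=cv2.split(cv2.cvtColor(f['img'],cv2.COLOR_BGR2HSV))
m=(W[...,2]>48)&(W[...,2]<62)&(np.hypot(W[...,0]-536,W[...,1]+85)<50)&(S<90)
r=cv2.minAreaRect(W[m][:,:2].astype(np.float32));print(m.sum(),r)
E
```

```text
[537.43918357 -81.3541612  150.01957823] [-1.79990798e+02 -2.68371121e-02  6.56827641e+01]
delta [ -4.4   0.4 128. ] roll 0.1 dist 128.0
498 ((536.214111328125, -87.9334487915039), (57.597023010253906, 38.272125244140625), 64.25801849365234)
```

Emit:
{"api": "arm_command", "payload": {"rows": [{"delta_pos": [-5,0.4,20],"roll": 0.1,"jaw": 70},{"delta_pos": [-5,0.4,50],"roll": 0.2,"jaw": 70},{"delta_pos": [-5,0.4,80],"roll": 0.2,"jaw": 70},{"delta_pos": [-5,0.4,105],"roll": 0.2,"jaw": 70},{"delta_pos": [-5,0.4,122],"roll": 0.2,"jaw": 70},{"delta_pos": [-5,0.4,127],"roll": 0.2,"jaw": 70},{"delta_pos": [-5,0.4,127],"roll": 0.2,"jaw": 70},{"delta_pos": [-5,0.4,127],"roll": 0.2,"jaw": 70},{"delta_pos": [-5,0.4,126],"roll": 0.2,"jaw": 20},{"delta_pos": [-5,0.4,126],"roll": 0.2,"jaw": 20},{"delta_pos": [-5,0.4,126],"roll": 0.2,"jaw": 20},{"delta_pos": [-5,0.4,126],"roll": 0.2,"jaw": 20},{"delta_pos": [-5,0.4,126],"roll": 0.2,"jaw": 20},{"delta_pos": [-5,0.4,126],"roll": 0.2,"jaw": 20},{"delta_pos": [-5,0.4,126],"roll": 0.2,"jaw": 20}]}}

```text
time_s: 34.67
ee_pos: [535.6, -87.3, 24.8]
ee_rot: [179.9, -0.0, 64.5]
force: [-1.1, 0.4, 5.8]
gripper_width: 38.1
gripper_force: 20.0
```

Emit:
{"api": "arm_command", "payload": {"rows": [{"delta_pos": [0,0,-15],"roll": 0,"jaw": 20},{"delta_pos": [0,0,-45],"roll": 0,"jaw": 20},{"delta_pos": [0,0,-80],"roll": 0,"jaw": 20},{"delta_pos": [0,0,-115],"roll": 0,"jaw": 20},{"delta_pos": [0,0,-145],"roll": 0,"jaw": 20},{"delta_pos": [10,-2,-165],"roll": 0.8,"jaw": 20},{"delta_pos": [30,-5,-170],"roll": 2,"jaw": 20},{"delta_pos": [55,-10,-170],"roll": 3.2,"jaw": 20},{"delta_pos": [80,-14,-170],"roll": 4.4,"jaw": 20},{"delta_pos": [105,-19,-170],"roll": 5.6,"jaw": 20},{"delta_pos": [130,-23,-170],"roll": 6.8,"jaw": 20},{"delta_pos": [155,-28,-170],"roll": 8,"jaw": 20},{"delta_pos": [180,-32,-170],"roll": 9.2,"jaw": 20},{"delta_pos": [205,-37,-170],"roll": 10.4,"jaw": 20},{"delta_pos": [230,-41,-170],"roll": 11.6,"jaw": 20},{"delta_pos": [245,-44,-170],"roll": 12.8,"jaw": 20},{"delta_pos": [253,-45,-170],"roll": 14,"jaw": 20},{"delta_pos": [253,-45,-170],"roll": 15.1,"jaw": 20},{"delta_pos": [253,-45,-170],"roll": 15.1,"jaw": 20},{"delta_pos": [253,-45,-170],"roll": 15.1,"jaw": 20}]}}

```text
time_s: 36.33
ee_pos: [603.1, 160.5, 193.5]
ee_rot: [180.0, 0.1, -10.8]
force: [-0.1, -0.7, -0.6]
gripper_width: 38.2
gripper_force: 20.0
```

```bash
python3 - <<'E'
from h import *
s=env.state();print(s['ee_pos'],s['ee_rot'],s['force'],s['gripper_width'])
d(*case(51,-2),55,-11)
E
```

```text
[603.07510522 160.46303546 193.49160766] [ 1.79966076e+02  6.39298632e-02 -1.08358791e+01] [-0.14794326 -0.71907895 -0.56535959] 38.175437483544236
delta [  0.8   1.7 138.5] roll 0.03 dist 139.0
```

Emit:
{"api": "arm_command", "payload": {"rows": [{"delta_pos": [1,1,20],"roll": 0,"jaw": 20},{"delta_pos": [1,1,45],"roll": 0,"jaw": 20},{"delta_pos": [1,1,70],"roll": 0,"jaw": 20},{"delta_pos": [1,1,95],"roll": 0,"jaw": 20},{"delta_pos": [1,1,115],"roll": 0,"jaw": 20},{"delta_pos": [1,1,128],"roll": 0,"jaw": 20},{"delta_pos": [1,1,135],"roll": 0,"jaw": 20},{"delta_pos": [1,1,139],"roll": 0,"jaw": 20},{"delta_pos": [1,1,141],"roll": 0,"jaw": 20},{"delta_pos": [1,1,142],"roll": 0,"jaw": 20},{"delta_pos": [1,1,142],"roll": 0,"jaw": 20}]}}

```text
time_s: 37.25
ee_pos: [604.8, 159.4, 52.9]
ee_rot: [-180.0, -0.1, -11.0]
force: [0.7, -1.0, -1.3]
gripper_width: 37.9
gripper_force: 20.0
```

Emit:
{"api": "arm_command", "payload": {"rows": [{"delta_pos": [0,0,1],"roll": 0,"jaw": 20},{"delta_pos": [0,0,2],"roll": 0,"jaw": 20},{"delta_pos": [0,0,2],"roll": 0,"jaw": 20}]}}

```text
time_s: 37.5
ee_pos: [604.8, 159.5, 50.9]
ee_rot: [-180.0, -0.1, -11.0]
force: [1.1, 0.3, 1.9]
gripper_width: 37.8
gripper_force: 20.0
```

Emit:
{"api": "arm_command", "payload": {"rows": [{"delta_pos": [0,0,0],"roll": 0,"jaw": 60},{"delta_pos": [0,0,0],"roll": 0,"jaw": 60},{"delta_pos": [0,0,0],"roll": 0,"jaw": 60},{"delta_pos": [0,0,-5],"roll": 0,"jaw": 60},{"delta_pos": [0,0,-30],"roll": 0,"jaw": 60},{"delta_pos": [0,0,-65],"roll": 0,"jaw": 60},{"delta_pos": [0,0,-105],"roll": 0,"jaw": 33},{"delta_pos": [0,0,-139],"roll": 0,"jaw": 33},{"delta_pos": [-102,104,-139],"roll": -10.4,"jaw": 33},{"delta_pos": [-102,104,-139],"roll": -10.4,"jaw": 33},{"delta_pos": [-102,104,-139],"roll": -10.4,"jaw": 33},{"delta_pos": [-102,104,-139],"roll": -10.4,"jaw": 33},{"delta_pos": [-102,104,-139],"roll": -10.4,"jaw": 33},{"delta_pos": [-102,104,-139],"roll": -10.4,"jaw": 33},{"delta_pos": [-102,104,-139],"roll": -10.4,"jaw": 33},{"delta_pos": [-102,104,-139],"roll": -10.4,"jaw": 33},{"delta_pos": [-102,104,-139],"roll": -10.4,"jaw": 33}]}}

```text
time_s: 38.92
ee_pos: [484.3, 76.6, 189.6]
ee_rot: [180.0, -0.0, 41.0]
force: [1.0, -0.2, 0.6]
gripper_width: 29.9
gripper_force: 0.0
```

```bash
python3 - <<'E'
from h import *
s=env.state();print(s['ee_pos'],s['ee_rot'],s['force'],s['gripper_width'])
d(484.5,77.3,88,41)
f=grab('side');cv2.imwrite('pics/s3.png',cv2.resize(f['img'][60:240,80:320],None,fx=3,fy=3))
E
```

```text
[484.25210149  76.63256394 189.58034124] [ 1.79981517e+02 -3.48851101e-02  4.10266518e+01] [ 1.01969118 -0.1632355   0.59023804] 29.895983631500805
delta [  0.6  -0.4 101.6] roll 0.01 dist 102.0
```

View pics/s3.png

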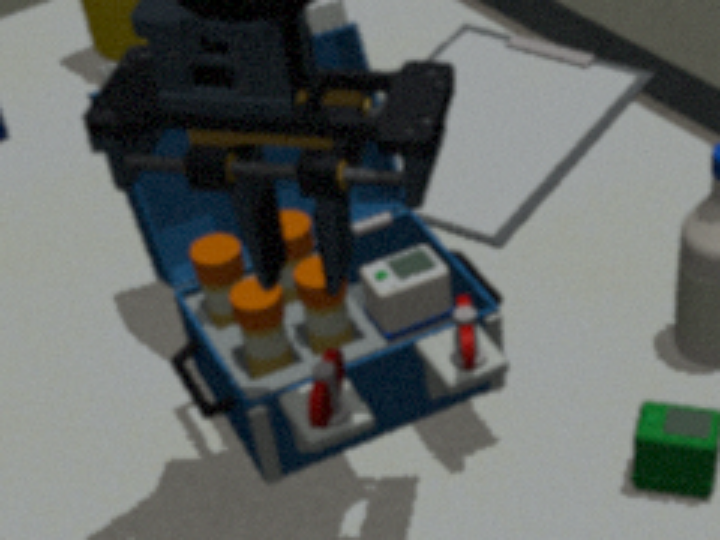

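All four tubes and the logger stand in the case, with the screen up. Now I'll turn the near latch aside.

Emit:
{"api": "arm_command", "payload": {"rows": [{"delta_pos": [0.5,0,25],"roll": 0,"jaw": 33},{"delta_pos": [0.5,0,55],"roll": 0,"jaw": 33},{"delta_pos": [0.5,0,80],"roll": 0,"jaw": 33},{"delta_pos": [0.5,0,95],"roll": 0,"jaw": 33},{"delta_pos": [0.5,0,101],"roll": 0,"jaw": 33},{"delta_pos": [0.5,0,101],"roll": 0,"jaw": 33},{"delta_pos": [0.5,0,101],"roll": 0,"jaw": 33},{"delta_pos": [0.5,0,101],"roll": 0,"jaw": 0},{"delta_pos": [0.5,0,101],"roll": 0,"jaw": 0},{"delta_pos": [0.5,0,101],"roll": 0,"jaw": 0},{"delta_pos": [0.5,0,101],"roll": 0,"jaw": 0},{"delta_pos": [0.5,0,101],"roll": 0,"jaw": 0},{"delta_pos": [0.5,0,101],"roll": 0,"jaw": 0},{"delta_pos": [0.5,0,101],"roll": 0,"jaw": 0}], "squeeze": 25}}

```text
time_s: 40.13
ee_pos: [484.3, 78.5, 89.2]
ee_rot: [-179.9, -0.1, 40.9]
force: [-2.4, 4.6, 3.5]
gripper_width: 13.0
gripper_force: 25.0
```

Emit:
{"api": "arm_command", "payload": {"rows": [{"delta_pos": [0,0,0],"roll": 1,"jaw": 0},{"delta_pos": [0,0,0],"roll": 2,"jaw": 0},{"delta_pos": [0,0,0],"roll": 3,"jaw": 0},{"delta_pos": [0,0,0],"roll": 4,"jaw": 0},{"delta_pos": [0,0,0],"roll": 5,"jaw": 0},{"delta_pos": [0,0,0],"roll": 6,"jaw": 0},{"delta_pos": [0,0,0],"roll": 7,"jaw": 0},{"delta_pos": [0,0,0],"roll": 8,"jaw": 0},{"delta_pos": [0,0,0],"roll": 9,"jaw": 0},{"delta_pos": [0,0,0],"roll": 10,"jaw": 0},{"delta_pos": [0,0,0],"roll": 10.4,"jaw": 0},{"delta_pos": [0,0,0],"roll": 10.4,"jaw": 0},{"delta_pos": [0,0,0],"roll": 10.4,"jaw": 0}]}}

```text
time_s: 41.22
ee_pos: [484.5, 77.8, 89.2]
ee_rot: [-179.9, -0.0, -11.0]
force: [-4.0, 3.2, 8.2]
gripper_width: 13.1
gripper_force: 25.0
```

Emit:
{"api": "arm_command", "payload": {"rows": [{"delta_pos": [0,0,0],"roll": 0,"jaw": 33},{"delta_pos": [0,0,0],"roll": 0,"jaw": 33},{"delta_pos": [0,0,0],"roll": 0,"jaw": 33},{"delta_pos": [0,0,-30],"roll": 0,"jaw": 33},{"delta_pos": [0,0,-65],"roll": 0,"jaw": 33},{"delta_pos": [0,0,-90],"roll": 0,"jaw": 33},{"delta_pos": [0,0,-90],"roll": 0,"jaw": 33},{"delta_pos": [0,0,-90],"roll": 0,"jaw": 33},{"delta_pos": [0,0,-90],"roll": 0,"jaw": 33}]}}

```text
time_s: 41.97
ee_pos: [484.1, 76.8, 177.4]
ee_rot: [180.0, 0.1, -11.0]
force: [-1.3, 0.1, -0.7]
gripper_width: 30.3
gripper_force: 0.0
```

```bash
cat >> h.py <<'E'
def red(f):
    W=pts(f);H,S,V=cv2.split(cv2.cvtColor(f['img'],cv2.COLOR_BGR2HSV))
    m=((H<5)|(H>174))&(S>130)&(V>50)&(W[...,2]>105)&(W[...,2]<120)
    c,s=np.cos(np.radians(CY)),np.sin(np.radians(CY));P=(W[m][:,:2]-CASE)@np.array([[c,-s],[s,c]])
    for n,x in(('near',-50),('far',50)):
        Q=P[np.hypot(P[:,0]-x,P[:,1]+104)<38]
        if len(Q)<10: print(n,len(Q));continue
        e=cv2.fitLine(Q.astype(np.float32),cv2.DIST_L2,0,.01,.01).ravel()
        r=cv2.minAreaRect(Q.astype(np.float32));print(n,len(Q),'angle',np.degrees(np.arctan2(e[1],e[0])).round(1),'ctr',np.round(r[0],1),np.round(r[1],1))
E
python3 - <<'E'
from h import *
f=grab('side');red(f);a=grab('top');red(a)
s=env.state();print(s['ee_pos'],s['ee_rot'],s['force'],s['gripper_width'])
d(581.3,58.5,190,54.3)
E
```

```text
near 90 angle -0.6 ctr [ -50.1 -106. ] [54.7 11.5]
far 50 angle 63.9 ctr [  48.3 -109.2] [48.9  7.9]
near 0
far 57 angle 65.0 ctr [  48.8 -104.7] [52.6  6.2]
[483.71360103  76.81144844 176.67440707] [ 1.79942995e+02  1.61018311e-01 -1.09865045e+01] [ 0.11199515 -0.13147677  0.09979325] 30.050122701611407
delta [ 99.2  -0.6 -13.6] roll -13.06 dist 100.0
```

Emit:
{"api": "arm_command", "payload": {"rows": [{"delta_pos": [99,-0.5,0],"roll": -12.9,"jaw": 33},{"delta_pos": [99,-0.5,0],"roll": -12.9,"jaw": 33},{"delta_pos": [99,-0.5,0],"roll": -12.9,"jaw": 33},{"delta_pos": [99,-0.5,0],"roll": -12.9,"jaw": 33},{"delta_pos": [99,-0.5,0],"roll": -12.9,"jaw": 33},{"delta_pos": [99,-0.5,0],"roll": -12.9,"jaw": 33},{"delta_pos": [99,-0.5,0],"roll": -12.9,"jaw": 33},{"delta_pos": [99,-0.5,0],"roll": -12.9,"jaw": 33},{"delta_pos": [99,-0.5,0],"roll": -12.9,"jaw": 33},{"delta_pos": [99,-0.5,0],"roll": -12.9,"jaw": 33},{"delta_pos": [99,-0.5,0],"roll": -12.9,"jaw": 33},{"delta_pos": [99,-0.5,0],"roll": -12.9,"jaw": 33}]}}

```text
time_s: 43.07
ee_pos: [581.6, 58.6, 177.3]
ee_rot: [-179.9, 0.1, 53.4]
force: [0.3, -0.3, 0.1]
gripper_width: 30.1
gripper_force: 0.0
```

Emit:
{"api": "arm_command", "payload": {"rows": [{"delta_pos": [0,0,25],"roll": 0,"jaw": 33},{"delta_pos": [0,0,50],"roll": 0,"jaw": 33},{"delta_pos": [0,0,70],"roll": 0,"jaw": 33},{"delta_pos": [0,0,84],"roll": 0,"jaw": 33},{"delta_pos": [0,0,88],"roll": 0,"jaw": 33},{"delta_pos": [0,0,88],"roll": 0,"jaw": 33},{"delta_pos": [0,0,88],"roll": 0,"jaw": 33},{"delta_pos": [0,0,88],"roll": 0,"jaw": 0},{"delta_pos": [0,0,88],"roll": 0,"jaw": 0},{"delta_pos": [0,0,88],"roll": 0,"jaw": 0},{"delta_pos": [0,0,88],"roll": 0,"jaw": 0},{"delta_pos": [0,0,88],"roll": 0,"jaw": 0},{"delta_pos": [0,0,88],"roll": 0,"jaw": 0}]}}

```text
time_s: 44.15
ee_pos: [582.1, 59.1, 91.1]
ee_rot: [180.0, -0.1, 53.5]
force: [-2.2, 2.5, 5.6]
gripper_width: 13.7
gripper_force: 25.0
```

Emit:
{"api": "arm_command", "payload": {"rows": [{"delta_pos": [0,0,0],"roll": 1,"jaw": 0},{"delta_pos": [0,0,0],"roll": 2,"jaw": 0},{"delta_pos": [0,0,0],"roll": 3,"jaw": 0},{"delta_pos": [0,0,0],"roll": 4,"jaw": 0},{"delta_pos": [0,0,0],"roll": 5,"jaw": 0},{"delta_pos": [0,0,0],"roll": 6,"jaw": 0},{"delta_pos": [0,0,0],"roll": 7,"jaw": 0},{"delta_pos": [0,0,0],"roll": 8,"jaw": 0},{"delta_pos": [0,0,0],"roll": 9,"jaw": 0},{"delta_pos": [0,0,0],"roll": 10,"jaw": 0},{"delta_pos": [0,0,0],"roll": 11,"jaw": 0},{"delta_pos": [0,0,0],"roll": 12,"jaw": 0},{"delta_pos": [0,0,0],"roll": 12.9,"jaw": 0},{"delta_pos": [0,0,0],"roll": 12.9,"jaw": 0},{"delta_pos": [0,0,0],"roll": 12.9,"jaw": 0}]}}

```text
time_s: 45.4
ee_pos: [582.2, 58.7, 91.1]
ee_rot: [-180.0, -0.1, -11.0]
force: [-1.9, 0.3, 6.0]
gripper_width: 12.7
gripper_force: 25.0
```

Emit:
{"api": "arm_command", "payload": {"rows": [{"delta_pos": [0,0,0],"roll": 0,"jaw": 33},{"delta_pos": [0,0,0],"roll": 0,"jaw": 33},{"delta_pos": [0,0,0],"roll": 0,"jaw": 33},{"delta_pos": [0,0,-30],"roll": 0,"jaw": 33},{"delta_pos": [0,0,-65],"roll": 0,"jaw": 20},{"delta_pos": [0,0,-105],"roll": 0,"jaw": 0},{"delta_pos": [0,0,-145],"roll": 0,"jaw": 0},{"delta_pos": [0,0,-175],"roll": 0,"jaw": 0},{"delta_pos": [0,0,-175],"roll": 0,"jaw": 0},{"delta_pos": [0,0,-175],"roll": 0,"jaw": 0},{"delta_pos": [0,0,-175],"roll": 0,"jaw": 0}]}}

```text
time_s: 46.32
ee_pos: [581.4, 58.5, 264.0]
ee_rot: [180.0, 0.1, -11.0]
force: [0.0, -0.3, -1.3]
gripper_width: 0.7
gripper_force: 0.0
```

```bash
python3 - <<'E'
from h import *
a=grab('top');red(a);f=grab('side');red(f)
s=env.state();print(s['ee_pos'],s['ee_rot'],s['force'],s['gripper_width'])
c,sn=np.cos(np.radians(CY)),np.sin(np.radians(CY));R=np.array([[c,sn],[-sn,c]])
W=pts(a);P=(W[...,:2].reshape(-1,2)-CASE)@R.T;Z=W[...,2].ravel()
m=(abs(P[:,0])<80)&(P[:,1]>100)&(P[:,1]<180)&(Z>190)&(Z<225)
for zb in range(192,222,4):
    q=m&(abs(Z-zb)<2); print(zb,q.sum(),np.percentile(P[q,1],[5,50,95]).round(0) if q.sum()>3 else '')
print('case->cover target'); d(*case(0,165),255,-11)
E
```

```text
near 26 angle 8.3 ctr [ -31.7 -106.1] [19.1  4.3]
far 50 angle 1.2 ctr [  49.4 -104.4] [53.6  6. ]
near 92 angle -0.6 ctr [ -50.8 -105.7] [53.1 11.4]
far 75 angle 1.5 ctr [  48.9 -106.8] [52.2  9.1]
[581.02180065  58.50892527 263.00798963] [179.93725429   0.21767272 -10.99140496] [-0.06199538  1.43013733  0.20911275] 0.4687287106096675
192 0 
196 0 
200 41 [110. 112. 117.]
204 21 [110. 111. 113.]
208 0 
212 0 
216 0 
220 0 
case->cover target
delta [ -47.8 -269.6    7.9] roll 0.0 dist 274.0
```

Both latches lie aside at about 0–1°. Next I'll push the cover over from behind its flange.

Emit:
{"api": "arm_command", "payload": {"rows": [{"delta_pos": [-48,-270,0],"roll": 0,"jaw": 0},{"delta_pos": [-48,-270,0],"roll": 0,"jaw": 0},{"delta_pos": [-48,-270,0],"roll": 0,"jaw": 0},{"delta_pos": [-48,-270,0],"roll": 0,"jaw": 0},{"delta_pos": [-48,-270,0],"roll": 0,"jaw": 0},{"delta_pos": [-48,-270,0],"roll": 0,"jaw": 0},{"delta_pos": [-48,-270,0],"roll": 0,"jaw": 0},{"delta_pos": [-48,-270,0],"roll": 0,"jaw": 0},{"delta_pos": [-48,-270,0],"roll": 0,"jaw": 0},{"delta_pos": [-48,-270,0],"roll": 0,"jaw": 0},{"delta_pos": [-48,-270,20],"roll": 0,"jaw": 0},{"delta_pos": [-48,-270,40],"roll": 0,"jaw": 0},{"delta_pos": [-48,-270,55],"roll": 0,"jaw": 0},{"delta_pos": [-48,-270,58],"roll": 0,"jaw": 0},{"delta_pos": [-48,-270,58],"roll": 0,"jaw": 0}]}}

```text
time_s: 47.67
ee_pos: [586.0, 330.9, 206.0]
ee_rot: [179.9, 0.1, -11.1]
force: [-1.2, -0.2, 0.5]
gripper_width: 0.5
gripper_force: 0.0
```

```bash
cat >> h.py <<'E'
def tc():
    s=env.state();c,n=np.cos(np.radians(CY)),np.sin(np.radians(CY));p=np.array([[c,n],[-n,c]])@(s['ee_pos'][:2]-CASE)
    print('tcp case',p.round(1),s['ee_pos'][2].round(1),'rot',s['ee_rot'].round(1),'F',s['force'].round(1),s['qpos'].round(0))
E
python3 - <<'E'
from h import *
tc()
a=grab('top');cv2.imwrite('pics/t4.png',cv2.resize(a['img'][130:290,20:260],None,fx=3,fy=3))
E
```

```text
tcp case [  0.7 163.7] 206.0 rot [ 1.799e+02  1.000e-01 -1.110e+01] F [-1.2 -0.2  0.5] [ 28.  28.  76.  -0.  77. 130.]
```

View pics/t4.png

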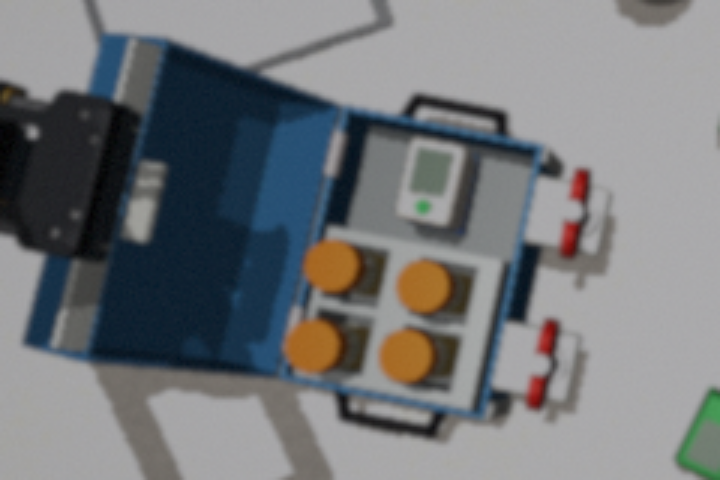

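The crop shows the four tubes and the logger seated, both latches aside, and the fingers behind the middle of the flange at about (110,190). Pushing now.

Emit:
{"api": "arm_command", "payload": {"rows": [{"delta_pos": [0,5,3],"roll": 0,"jaw": 0},{"delta_pos": [0,12,0],"roll": 0,"jaw": 0},{"delta_pos": [0,20,-4],"roll": 0,"jaw": 0},{"delta_pos": [0,28,-7],"roll": 0,"jaw": 0},{"delta_pos": [0,35,-9.5],"roll": 0,"jaw": 0},{"delta_pos": [0,45,-12],"roll": 0,"jaw": 0},{"delta_pos": [0,56,-14],"roll": 0,"jaw": 0},{"delta_pos": [0,65,-15],"roll": 0,"jaw": 0},{"delta_pos": [0,75,-16],"roll": 0,"jaw": 0},{"delta_pos": [0,85,-16.5],"roll": 0,"jaw": 0},{"delta_pos": [0,96,-16.5],"roll": 0,"jaw": 0},{"delta_pos": [0,105,-16],"roll": 0,"jaw": 0},{"delta_pos": [0,114,-15.5],"roll": 0,"jaw": 0},{"delta_pos": [0,114,-15.5],"roll": 0,"jaw": 0}]}}

```text
time_s: 48.88
ee_pos: [564.6, 218.9, 224.2]
ee_rot: [180.0, -0.1, -11.1]
force: [0.6, -0.7, 1.1]
gripper_width: 0.4
gripper_force: 0.1
```

```bash
cat >> h.py <<'E'
def cover(f):
    "cover angle from blue points in case frame"
    W=pts(f);H,S,V=cv2.split(cv2.cvtColor(f['img'],cv2.COLOR_BGR2HSV))
    c,n=np.cos(np.radians(CY)),np.sin(np.radians(CY));P=(W[...,:2]-CASE)@np.array([[c,-n],[n,c]]);Z=W[...,2]
    m=(H>98)&(H<118)&(S>100)&(abs(P[...,0])<96)&(Z>85)&(P[...,1]>-95)
    y=P[m][:,1]-69;z=Z[m]-75;r=np.hypot(y,z);a=np.degrees(np.arctan2(z,-y));q=r>135
    print('n',m.sum(),'r max',np.percentile(r,98).round(0) if m.sum() else '', 'angle pct',np.percentile(a[q],[2,10,50,90]).round(1) if q.sum()>5 else '')
E
python3 - <<'E'
from h import *
tc();cover(grab('side'));cover(grab('top'))
E
```

```text
tcp case [ 1.3 49.7] 224.2 rot [ 1.80e+02 -1.00e-01 -1.11e+01] F [ 0.6 -0.7  1.1] [ 20.  21.  85.  -0.  75. 121.]
n 4250 r max 290.0 angle pct [66.7 67.7 89.8 97.4]
n 2164 r max 362.0 angle pct [67.9 81.6 89.1 97.3]
```

Emit:
{"api": "arm_command", "payload": {"rows": [{"delta_pos": [0,0,-25],"roll": 0,"jaw": 0},{"delta_pos": [0,0,-42],"roll": 0,"jaw": 0},{"delta_pos": [0,-30,-42],"roll": 0,"jaw": 0},{"delta_pos": [0,-56,-42],"roll": 0,"jaw": 0},{"delta_pos": [0,-56,-42],"roll": 0,"jaw": 0},{"delta_pos": [0,-56,-42],"roll": 0,"jaw": 0},{"delta_pos": [0,-56,-20],"roll": 0,"jaw": 0},{"delta_pos": [0,-56,5],"roll": 0,"jaw": 0},{"delta_pos": [0,-56,20],"roll": 0,"jaw": 0},{"delta_pos": [0,-56,20],"roll": 0,"jaw": 0},{"delta_pos": [0,-56,20],"roll": 0,"jaw": 0}]}}

```text
time_s: 49.9
ee_pos: [574.7, 274.7, 202.0]
ee_rot: [179.9, 0.1, -11.0]
force: [0.8, -0.3, 0.2]
gripper_width: 0.4
gripper_force: 0.0
```

```bash
python3 - <<'E'
from h import *
tc();cover(grab('side'))
E
```

```text
tcp case [  0.5 106.4] 202.0 rot [ 1.799e+02  1.000e-01 -1.100e+01] F [ 0.8 -0.3  0.2] [ 25.  24.  82.  -0.  74. 126.]
n 4389 r max 268.0 angle pct [76.5 78.  92.4 97.7]
```

Emit:
{"api": "arm_command", "payload": {"rows": [{"delta_pos": [0,9,-2],"roll": 0,"jaw": 0},{"delta_pos": [0,18,-4],"roll": 0,"jaw": 0},{"delta_pos": [0,27,-5],"roll": 0,"jaw": 0},{"delta_pos": [0,35,-5.5],"roll": 0,"jaw": 0},{"delta_pos": [0,44,-4.5],"roll": 0,"jaw": 0},{"delta_pos": [0,52,-3],"roll": 0,"jaw": 0},{"delta_pos": [0,60,-1],"roll": 0,"jaw": 0},{"delta_pos": [0,68,2],"roll": 0,"jaw": 0},{"delta_pos": [0,76,5],"roll": 0,"jaw": 0},{"delta_pos": [0,84,8.5],"roll": 0,"jaw": 0},{"delta_pos": [0,92,12.5],"roll": 0,"jaw": 0},{"delta_pos": [0,99,17.5],"roll": 0,"jaw": 0},{"delta_pos": [0,106,22.5],"roll": 0,"jaw": 0},{"delta_pos": [0,113,28.5],"roll": 0,"jaw": 0},{"delta_pos": [0,119,34.5],"roll": 0,"jaw": 0},{"delta_pos": [0,125,41],"roll": 0,"jaw": 0},{"delta_pos": [0,125,41],"roll": 0,"jaw": 0}]}}

```text
time_s: 51.37
ee_pos: [549.8, 151.8, 159.4]
ee_rot: [179.9, 0.2, -11.0]
force: [-0.3, 0.4, -0.0]
gripper_width: 0.4
gripper_force: 0.0
```

```bash
python3 - <<'E'
from h import *
tc();cover(grab('side'))
E
```

```text
tcp case [ -0.3 -19. ] 159.4 rot [179.9   0.2 -11. ] F [-0.3  0.4 -0. ] [ 14.  20.  95.  -0.  65. 115.]
n 4194 r max 279.0 angle pct [18.3 20.5 30.8 52.2]
```

Emit:
{"api": "arm_command", "payload": {"rows": [{"delta_pos": [0,6,7],"roll": 0,"jaw": 0},{"delta_pos": [0,12,14],"roll": 0,"jaw": 0},{"delta_pos": [0,18,20],"roll": 0,"jaw": 0},{"delta_pos": [0,23,25],"roll": 0,"jaw": 0},{"delta_pos": [0,25,28],"roll": 0,"jaw": 0},{"delta_pos": [0,25,28],"roll": 0,"jaw": 0}]}}

```text
time_s: 51.92
ee_pos: [546.1, 128.0, 132.8]
ee_rot: [180.0, 0.1, -11.0]
force: [0.1, -0.2, 0.4]
gripper_width: 0.4
gripper_force: 0.0
```

Emit:
{"api": "arm_command", "payload": {"rows": [{"delta_pos": [0,0,1],"roll": 0,"jaw": 0},{"delta_pos": [0,0,2],"roll": 0,"jaw": 0},{"delta_pos": [0,0,3],"roll": 0,"jaw": 0},{"delta_pos": [0,0,3],"roll": 0,"jaw": 0}]}}

```text
time_s: 52.25
ee_pos: [546.8, 128.6, 132.2]
ee_rot: [180.0, -0.1, -11.0]
force: [-2.3, -0.9, 8.1]
gripper_width: 0.3
gripper_force: 4.1
```

```bash
python3 - <<'E'
from h import *
tc();f=grab('side');cover(f);cv2.imwrite('pics/s5.png',cv2.resize(f['img'][60:240,80:320],None,fx=3,fy=3))
E
```

```text
tcp case [  1.3 -42.4] 132.2 rot [ 1.8e+02 -1.0e-01 -1.1e+01] F [-2.3 -0.9  8.1] [ 12.  21.  98.  -0.  61. 113.]
n 4143 r max 268.0 angle pct [ 5.2  7.8 18.8 55.2]
```

View pics/s5.png

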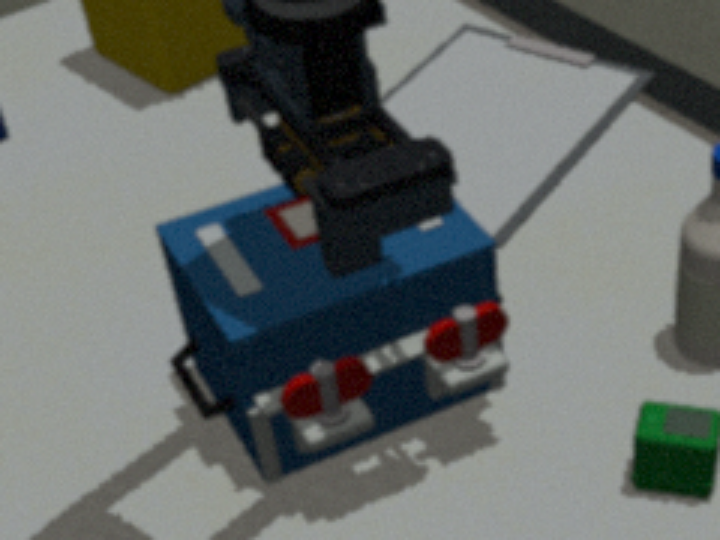

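The cover is down flat and pushes back with 8 N at z = 132. I'll press a little more, then go to the near latch.

Emit:
{"api": "arm_command", "payload": {"rows": [{"delta_pos": [0,0,1],"roll": 0,"jaw": 0},{"delta_pos": [0,0,2],"roll": 0,"jaw": 0},{"delta_pos": [0,0,2],"roll": 0,"jaw": 0}]}}

```text
time_s: 52.55
ee_pos: [546.9, 128.5, 132.1]
ee_rot: [-180.0, -0.1, -11.0]
force: [-6.0, -1.8, 18.2]
gripper_width: 0.4
gripper_force: 9.2
```

Emit:
{"api": "arm_command", "payload": {"rows": [{"delta_pos": [0,0,-10],"roll": 0,"jaw": 0},{"delta_pos": [0,0,-50],"roll": 0,"jaw": 29},{"delta_pos": [-51,62,-50],"roll": 0,"jaw": 29},{"delta_pos": [-51,62,-50],"roll": 0,"jaw": 29},{"delta_pos": [-51,62,-50],"roll": 0,"jaw": 29},{"delta_pos": [-51,62,-50],"roll": 0,"jaw": 29},{"delta_pos": [-51,62,-50],"roll": 0,"jaw": 29},{"delta_pos": [-51,62,-50],"roll": 0,"jaw": 29}]}}

```text
time_s: 53.22
ee_pos: [485.9, 78.1, 178.8]
ee_rot: [-180.0, -0.1, -11.0]
force: [0.1, -0.3, 0.5]
gripper_width: 26.2
gripper_force: 0.0
```

```bash
python3 - <<'E'
from h import *
tc();d(484.3,77.2,90,-11.1);print(env.state()['gripper_width']);cover(grab('top'))
E
```

```text
tcp case [ -48.8 -103.7] 178.8 rot [-1.8e+02 -1.0e-01 -1.1e+01] F [ 0.1 -0.3  0.5] [  8.  12. 103.   0.  64. 109.]
delta [-1.5  1.2 88.8] roll 0.03 dist 89.0
26.249300277248093
n 2265 r max 147.0 angle pct [ 9.6 12.7 23.2 24.8]
```

Down onto the blade and grip.

Emit:
{"api": "arm_command", "payload": {"rows": [{"delta_pos": [-1.5,1.2,0],"roll": 0,"jaw": 29},{"delta_pos": [-1.5,1.2,20],"roll": 0,"jaw": 29},{"delta_pos": [-1.5,1.2,45],"roll": 0,"jaw": 29},{"delta_pos": [-1.5,1.2,68],"roll": 0,"jaw": 29},{"delta_pos": [-1.5,1.2,82],"roll": 0,"jaw": 29},{"delta_pos": [-1.5,1.2,89],"roll": 0,"jaw": 29},{"delta_pos": [-1.5,1.2,89],"roll": 0,"jaw": 29},{"delta_pos": [-1.5,1.2,89],"roll": 0,"jaw": 29},{"delta_pos": [-1.5,1.2,89],"roll": 0,"jaw": 0},{"delta_pos": [-1.5,1.2,89],"roll": 0,"jaw": 0},{"delta_pos": [-1.5,1.2,89],"roll": 0,"jaw": 0},{"delta_pos": [-1.5,1.2,89],"roll": 0,"jaw": 0},{"delta_pos": [-1.5,1.2,89],"roll": 0,"jaw": 0}], "squeeze": 25}}

```text
time_s: 54.35
ee_pos: [484.2, 77.8, 90.7]
ee_rot: [-179.8, -0.2, -11.0]
force: [1.1, 5.6, 1.8]
gripper_width: 13.1
gripper_force: 25.0
```

Emit:
{"api": "arm_command", "payload": {"rows": [{"delta_pos": [0,0,0],"roll": -1.2,"jaw": 0},{"delta_pos": [0,0,0],"roll": -2.4,"jaw": 0},{"delta_pos": [0,0,0],"roll": -3.6,"jaw": 0},{"delta_pos": [0,0,0],"roll": -4.8,"jaw": 0},{"delta_pos": [0,0,0],"roll": -6,"jaw": 0},{"delta_pos": [0,0,0],"roll": -7.2,"jaw": 0},{"delta_pos": [0,0,0],"roll": -8.4,"jaw": 0},{"delta_pos": [0,0,0],"roll": -9.6,"jaw": 0},{"delta_pos": [0,0,0],"roll": -10.8,"jaw": 0},{"delta_pos": [0,0,0],"roll": -12,"jaw": 0},{"delta_pos": [0,0,0],"roll": -13.2,"jaw": 0},{"delta_pos": [0,0,0],"roll": -14.4,"jaw": 0},{"delta_pos": [0,0,0],"roll": -15.6,"jaw": 0},{"delta_pos": [0,0,0],"roll": -16.8,"jaw": 0},{"delta_pos": [0,0,0],"roll": -17.8,"jaw": 0},{"delta_pos": [0,0,0],"roll": -18.2,"jaw": 0},{"delta_pos": [0,0,0],"roll": -18.2,"jaw": 0},{"delta_pos": [0,0,0],"roll": -18.2,"jaw": 0}]}}

```text
time_s: 55.85
ee_pos: [483.9, 78.5, 90.7]
ee_rot: [179.9, -0.2, 79.9]
force: [-0.0, 7.1, 2.2]
gripper_width: 13.2
gripper_force: 25.0
```

Emit:
{"api": "arm_command", "payload": {"rows": [{"delta_pos": [0,0,0],"roll": 0,"jaw": 29},{"delta_pos": [0,0,0],"roll": 0,"jaw": 29},{"delta_pos": [0,0,0],"roll": 0,"jaw": 29},{"delta_pos": [0,0,-30],"roll": 0,"jaw": 29},{"delta_pos": [0,0,-60],"roll": 0,"jaw": 29},{"delta_pos": [0,0,-89],"roll": 0,"jaw": 29},{"delta_pos": [-1.7,99,-89],"roll": 18.2,"jaw": 29},{"delta_pos": [-1.7,99,-89],"roll": 18.2,"jaw": 29},{"delta_pos": [-1.7,99,-89],"roll": 18.2,"jaw": 29},{"delta_pos": [-1.7,99,-89],"roll": 18.2,"jaw": 29},{"delta_pos": [-1.7,99,-89],"roll": 18.2,"jaw": 29},{"delta_pos": [-1.7,99,-89],"roll": 18.2,"jaw": 29},{"delta_pos": [-1.7,99,-89],"roll": 18.2,"jaw": 29},{"delta_pos": [-1.7,99,-89],"roll": 18.2,"jaw": 29},{"delta_pos": [-1.7,99,-89],"roll": 18.2,"jaw": 29},{"delta_pos": [-1.7,99,-89],"roll": 18.2,"jaw": 29},{"delta_pos": [-1.7,99,-89],"roll": 18.2,"jaw": 29},{"delta_pos": [-1.7,99,-89],"roll": 18.2,"jaw": 29},{"delta_pos": [-1.7,99,-89],"roll": 18.2,"jaw": 29},{"delta_pos": [-1.7,99,-89],"roll": 18.2,"jaw": 29}]}}

```text
time_s: 57.52
ee_pos: [580.1, 57.3, 178.5]
ee_rot: [180.0, 0.0, -11.1]
force: [-0.8, 0.5, -0.1]
gripper_width: 26.6
gripper_force: 0.0
```

```bash
python3 - <<'E'
from h import *
tc();d(581.6,58.4,90,-10.5);print(env.state()['gripper_width']);red(grab('side'))
E
```

```text
tcp case [  47.7 -105.9] 178.5 rot [180.    0.  -11.1] F [-0.8  0.5 -0.1] [  5.  20.  92.  -0.  68. 106.]
delta [ 1.3 -1.4 88.5] roll -0.12 dist 88.0
26.60829553545594
near 63 angle -89.7 ctr [ -49.8 -108.1] [50.6  8.1]
far 78 angle 2.3 ctr [  48.4 -106.1] [54.4 10.9]
```

The near latch is locked at 90°. Now the far one.

Emit:
{"api": "arm_command", "payload": {"rows": [{"delta_pos": [1.3,-1.4,0],"roll": 0,"jaw": 29},{"delta_pos": [1.3,-1.4,20],"roll": -0.2,"jaw": 29},{"delta_pos": [1.3,-1.4,45],"roll": -0.2,"jaw": 29},{"delta_pos": [1.3,-1.4,68],"roll": -0.2,"jaw": 29},{"delta_pos": [1.3,-1.4,82],"roll": -0.2,"jaw": 29},{"delta_pos": [1.3,-1.4,88],"roll": -0.2,"jaw": 29},{"delta_pos": [1.3,-1.4,88],"roll": -0.2,"jaw": 29},{"delta_pos": [1.3,-1.4,88],"roll": -0.2,"jaw": 29},{"delta_pos": [1.3,-1.4,88],"roll": -0.2,"jaw": 0},{"delta_pos": [1.3,-1.4,88],"roll": -0.2,"jaw": 0},{"delta_pos": [1.3,-1.4,88],"roll": -0.2,"jaw": 0},{"delta_pos": [1.3,-1.4,88],"roll": -0.2,"jaw": 0},{"delta_pos": [1.3,-1.4,88],"roll": -0.2,"jaw": 0}], "squeeze": 25}}

```text
time_s: 58.65
ee_pos: [582.6, 58.7, 91.8]
ee_rot: [-180.0, -0.1, -10.0]
force: [-0.5, -1.7, 6.3]
gripper_width: 13.5
gripper_force: 25.0
```

Emit:
{"api": "arm_command", "payload": {"rows": [{"delta_pos": [0,0,0],"roll": -1.2,"jaw": 0},{"delta_pos": [0,0,0],"roll": -2.4,"jaw": 0},{"delta_pos": [0,0,0],"roll": -3.6,"jaw": 0},{"delta_pos": [0,0,0],"roll": -4.8,"jaw": 0},{"delta_pos": [0,0,0],"roll": -6,"jaw": 0},{"delta_pos": [0,0,0],"roll": -7.2,"jaw": 0},{"delta_pos": [0,0,0],"roll": -8.4,"jaw": 0},{"delta_pos": [0,0,0],"roll": -9.6,"jaw": 0},{"delta_pos": [0,0,0],"roll": -10.8,"jaw": 0},{"delta_pos": [0,0,0],"roll": -12,"jaw": 0},{"delta_pos": [0,0,0],"roll": -13.2,"jaw": 0},{"delta_pos": [0,0,0],"roll": -14.4,"jaw": 0},{"delta_pos": [0,0,0],"roll": -15.6,"jaw": 0},{"delta_pos": [0,0,0],"roll": -16.8,"jaw": 0},{"delta_pos": [0,0,0],"roll": -17.6,"jaw": 0},{"delta_pos": [0,0,0],"roll": -18,"jaw": 0},{"delta_pos": [0,0,0],"roll": -18,"jaw": 0},{"delta_pos": [0,0,0],"roll": -18,"jaw": 0}]}}

```text
time_s: 60.15
ee_pos: [582.0, 59.6, 91.8]
ee_rot: [179.9, -0.1, 80.0]
force: [-2.4, 2.1, 7.1]
gripper_width: 13.4
gripper_force: 25.0
```

Emit:
{"api": "arm_command", "payload": {"rows": [{"delta_pos": [0,0,0],"roll": 0,"jaw": 29},{"delta_pos": [0,0,0],"roll": 0,"jaw": 29},{"delta_pos": [0,0,0],"roll": 0,"jaw": 29},{"delta_pos": [0,0,-30],"roll": 0,"jaw": 29},{"delta_pos": [0,0,-60],"roll": 0,"jaw": 29},{"delta_pos": [0,0,-95],"roll": 0,"jaw": 29},{"delta_pos": [0,0,-130],"roll": 0,"jaw": 29},{"delta_pos": [-40,0,-160],"roll": 0,"jaw": 29},{"delta_pos": [-80,0,-160],"roll": 0,"jaw": 29},{"delta_pos": [-120,0,-160],"roll": 0,"jaw": 29},{"delta_pos": [-150,0,-160],"roll": 0,"jaw": 29},{"delta_pos": [-150,0,-160],"roll": 0,"jaw": 29},{"delta_pos": [-150,0,-160],"roll": 0,"jaw": 29}]}}

```text
time_s: 61.23
ee_pos: [555.3, -90.2, 250.3]
ee_rot: [-180.0, -0.0, 79.8]
force: [-0.1, 1.2, -0.1]
gripper_width: 26.9
gripper_force: 0.0
```

```bash
python3 - <<'E'
from h import *
tc();f=grab('side');red(f);a=grab('top');red(a)
cv2.imwrite('pics/s6.png',cv2.resize(f['img'][60:240,80:320],None,fx=3,fy=3))
W=pts(a);c,n=np.cos(np.radians(CY)),np.sin(np.radians(CY));P=(W[...,:2]-CASE)@np.array([[c,-n],[n,c]])
for y in(-60,-30,0,40): 
    m=(abs(P[...,0])<80)&(abs(P[...,1]-y)<6);print(y,np.nanmedian(W[m][:,2]))
E
```

```text
tcp case [  51.8 -255.4] 250.3 rot [-180.    -0.    79.8] F [-0.1  1.2 -0.1] [-10.  16.  88.   0.  76.  -0.]
near 70 angle -89.9 ctr [ -50.6 -108.8] [53.8  8.5]
far 66 angle -89.8 ctr [  49.2 -108. ] [ 8.9 52.4]
near 43 angle 89.9 ctr [-50.1 -97.6] [43.2  6.5]
far 46 angle 89.6 ctr [ 48.8 -99.5] [ 6.5 43.1]
-60 132.60324002871596
-30 132.56391604845538
0 132.9212015621872
40 133.16138956141378
```

View pics/s6.png

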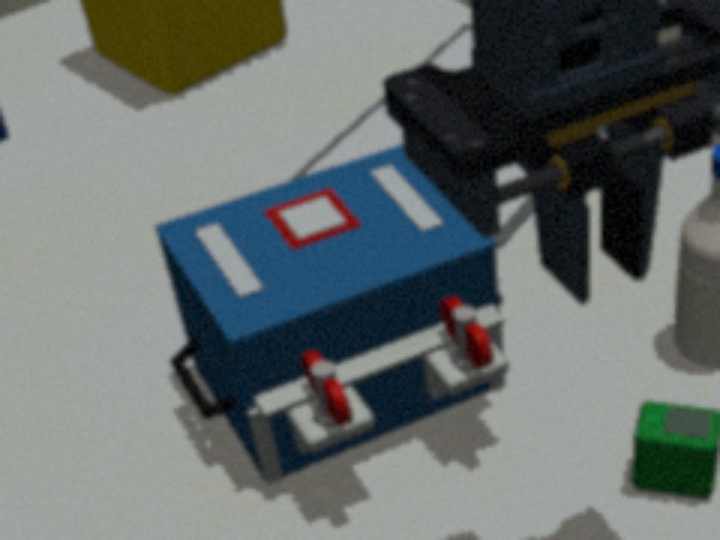

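The cover is level and shut (top about 132.5 mm front to back). Both latches stand square across the rim at (325,385) and (467,330). Handing in.

```bash
python3 -c "
from workcell import env
print(env.job_done())"
```

```text
the job is handed in; nothing more can be done
None
```

The job is handed in: four tubes and the logger are packed upright in the case, the cover is shut, both latches stand square across the rim, and I did not touch the bottle, tape or bowl.

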